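# Hang the spark-guard door on its pins and close it

### The job

Take the amber guard door out of its rack and, holding it well open, lower both its knuckles together onto the two upright brass pins of the blue spark guard until they sit fully home. Then swing the door gently shut against its stop and let go so that it stays shut. Be gentle with the pins, which bend easily, and leave the tank, jar, brush and loose flange where they are.

Things in the scene. Friction and masses are not known exactly. Their poses are not given: they have to be found in the camera images.
- door: Loose upright leaf, 0.3 to 0.52 kg: dark steel frame with amber pane, 150 mm tall, 12 mm thick. Origin: middle of the underside, mid-thickness; z up, x along its thickness, y along its width towards the hinge edge. Frame runs from y = -90 to +83 mm. Two steel knuckles stick out at the hinge edge, a grip tab on top (see its points).
- door_knuckle (a point): Point of the door on the knuckle axis at the underside of the lower knuckle (door x 0, y 100, z 25 mm). The two knuckles are upright tubes, 23 mm outside, 12.6 mm bore, 20 mm tall, one above the other on this axis, undersides at door z = 25 and 125 mm.
- door_grip (a point): Point inside the black grip tab on top of the door, 16 mm below the tab's top (door x 0, y 20, z 178 mm). The tab is 14 mm thick (door x), 64 mm long (door y), and stands from door z = 150 to 194 mm.
- guard_frame: Fixed blue three-sided spark guard, open to the robot. Origin: on the bench in mid-opening; z up, x into the guard (away from the robot), y left along the opening. Hinge post 30 mm square, 168 mm tall, at y = +165 mm. Sill 6 mm high, x -25 to 25 mm. Seated, the door's underside is 20 mm above the bench. It opens towards -x (negative yaw relative to the guard); shut, its axes are parallel to the guard's.
- slot_end (a point): Reference mark on the hinge line (guard x 0, y 72, z 45 mm), level with the lower pin's foot. The two brass pins, one above the other on one rigidly clamped strap, stand 8 to 48 mm from it along the guard's +y: unmeasured, so feel or look for them. Pins: at guard x 0, 10 mm diameter, 20 mm tall, 1.5 mm bevel at the tip; tips at guard z = 65 and 165 mm. Pins bend above 60 N.
- post_face (a point): Point on the hinge post's face that looks along guard -y (guard x 0, y 150, z 45 mm). Each pin stands on a flat arm 14 mm wide (guard x), 12 mm thick, that passes through the post here and ends 7 mm past the pin. Arm tops at guard z = 45 and 145 mm: the knuckles' undersides rest on them when fully home.
- stop (a point): Middle of the steel stop plate's face (guard x 7.5, y -97.5, z 100 mm), facing the robot; plate from guard y = -145 to -50 mm. Above it a red lip, guard z = 180 to 185 mm, juts out to guard x = -23 mm and bars a shut door from going on or off: hang it 20 degrees or more open; it then swings in under the lip to this plate. No latch: a door let go abruptly springs back, so ease off slowly.
- rack: Fixed grey storage rack: 8 mm base plate 90 mm by 170 mm (origin under it, axes as the door's) with two cheeks 38 mm above the bench forming a 15 mm wide channel along y, in which the door stands upright on the base plate.
- tank: Bystander inside the guard: brushed aluminium tank section, 130 by 190 mm, 74 mm tall; origin at the middle of its underside.
- jar: Bystander: closed jar, 56 mm diameter, 70 mm tall; origin at the middle of its underside.
- brush: Bystander: hand brush 200 mm long, lying along its own x; origin under it.
- flange: Bystander: aluminium ring, 70 mm outside diameter, 10 mm thick; origin at the middle of its underside.
Mind the look-alikes: they are no part of the job. What is shaped like the door but purple is not meant.

How it is judged:
On the way:
1. the door hangs fully down on both pins while at least 20 degrees open (z of door_knuckle in the frame of guard_frame between 0.04 and 0.049 m and x of door_knuckle in the frame of guard_frame between -0.005 and 0.005 m and y of door_knuckle in the frame of guard_frame between 0.076 and 0.124 m and angle between door's own z axis and vertical below 0.08 rad and angle between the y axis of door and the y axis of guard_frame, either way round above 0.35 rad), for 0.2 s.
At the end, for the whole second after the job is handed in: Both knuckles are on the pins and fully down (lower knuckle's underside within 4 mm of its arm, on the pin line within 5 mm across and the slot range along the opening), the door is upright within 4.5 degrees, shut within 4 degrees, let go and at rest (z of door_knuckle in the frame of guard_frame between 0.04 and 0.049 m and x of door_knuckle in the frame of guard_frame between -0.005 and 0.005 m and y of door_knuckle in the frame of guard_frame between 0.076 and 0.124 m and angle between door's own z axis and vertical below 0.08 rad and angle between the y axis of door and the y axis of guard_frame, either way round below 0.07 rad and x of door_grip in the frame of guard_frame below 0.012 m and linear speed of door below 0.02 m/s and angular speed of door below 0.1 rad/s and contact force between door and the fingers below 0.1 N); the robot touches nothing.
It fails at once if the door is pressed or knocked against the guard or its pins with more than 60 N (contact force between door and guard_frame above 60 N).
It fails at once if the tank is moved more than 20 mm (distance of tank from where it was at the start of the episode above 0.02 m).
It fails at once if the jar is moved more than 20 mm (distance of jar from where it was at the start of the episode above 0.02 m).
It fails at once if the brush is moved more than 20 mm (distance of brush from where it was at the start of the episode above 0.02 m).
It fails at once if the flange is moved more than 20 mm (distance of flange from where it was at the start of the episode above 0.02 m).
It also fails if it takes over 72 s, if anything falls off the work surface, if the arm or the gripper's body presses on something with over 40 N, if the wrist force passes 120 N, or if a joint passes its speed limit or range.

### The arm

A 6-joint arm with a two-finger parallel gripper is mounted at the origin on the work surface. World frame = base frame: x ahead of the robot, y to its left, z up, the work surface at z = 0. Lengths are in m, angles in rad, forces in N, time in s.
With the tool pointing down it reaches from about 0.275 to 0.825 m from the base axis. Payload 4.9 kg.
Tool frame: the origin (TCP) lies at the centre of the arm's flange, where the gripper is bolted on; the fingertips stand 173 mm ahead of it and the grasp point (between the pads) lies robot.hold_point_z ahead of it (robot.hold_point_z is the distance from the TCP to the grasp point, in m); z points along the fingers, y is the direction in which the jaws open and shut (so a half turn about z gives the same grasp; the last joint's range is limited). The gripper opens to 85 mm and grips with 20 to 120 N. Pads are 22 mm wide; open, the fingers measure 114 mm over their backs; the gripper's body (76 mm by 85 mm) begins 54 mm behind the grasp point. The pads swing forward as they close: fully open they stand 13 mm farther back than shut.
Start: joints at [-1.308, 0.326, -0.193, 1.052, 0, 1.437], TCP at [0.213, -0.507, 0.405] pointing down, gripper open.
Joint ranges: [-2.65, 2.65], [-0.97, 1.79], [-1.3, 1.35], [-1.93, 2.1], [-1.47, 1.37], [-3.14, 3.14]. Speed limits (rad/s): [2.57, 2.57, 3.14, 3.14, 3.14, 3.14].

### API

Orientations are given as a rotation vector (axis times angle).
In Python, from cell import robot, eyes gives the robot as it stands.
- The arm moves only by the tool apply_moves, never from a script. Its argument "targets" is a list of rows, each an object with "delta_rot": the turn, a rotation vector about the tool's x, y, z in rad, a list of three; "travel": the shift along the tool's x, y, z in mm, a list of three; "fingers": the closure in counts, from 0 (fully open) to 255 (shut). In form: [{"delta_rot": [ax, ay, az], "travel": [tx, ty, tz], "fingers": fingers}, ...]. A call has 1 to 20 rows; each row shifts and turns the commanded pose from where the row before left it, along the tool's axes as they then stand; what a row does not reach is not made up. A row lasts 1/10 s, in which the tool goes at most 50 mm and 8.59 degrees, less where a joint would pass 70% of its speed; a pose out of reach is approached as far as the arm can. A call is refused whole if a number of a shift passes 50 or a number of a turn 0.15, either way. A call with a gripper value outside its range is refused whole. The fingers move at their own pace and stop on an object; "squeeze" is the grip in N (left out, the last holds). Time passes only in rows, so rows that do not move let the fingers close. It gives the time, the measured TCP pose, the force and the opening at its end, in the units of the state.
- robot.get_obs(): the state, without advancing time (a new reading comes with each control period).
- eyes.get_image(name): name is "scene" or "top" or "wrist"; returns a dict with "pixels" (480x640x3 uint8, red, green, blue), "range_z" (480x640 float32, m along the optical axis (not along the pixel's ray), 0 where there is no reading), "fx", "fy", "cx", "cy" (pixels), "extrinsics" (4x4, takes a point from camera to world coordinates); the wrist camera has in their place "tool_from_camera" (4x4, takes a point from camera to tool coordinates, whose origin is the TCP and whose axes are the flange's). Camera axes: x right, y up, looking along -z (the intrinsics and any distortion apply to the point x, -y, -z); pixel columns grow to the right and rows downward; lengths in m; the calibration is good to about 2 mm. The wrist camera is an equidistant fisheye: a pixel r from the principal point sees the ray r / f radians off the axis. A picture is of the moment at which its call begins: read the wrist's pose just before it.
- robot.finish_job(): hands the job in, once; it reports no verdict.
The state is a dict: "t": time; "qpos": joint angles; "qd": joint speeds; "joint_efforts": joint torques, N m; "position": TCP position; "orientation": TCP orientation; "wrist_force": force on the tool from outside, world axes, zero at the start; "ft_torque": the same for the moment, N m; "gripper_width": opening from 0.0 (shut) to 1.0 (fully open).
Only numpy, scipy, OpenCV 4.12 (cv2) and the standard library are available. Lean on these libraries where they do the work, as an engineer would, in place of code of your own. Each camera call takes 0.05 s, during which the arm holds its last target.

## Working session

There is one attempt and no reset: what is moved stays moved. The work goes in short steps, Python scripts to look and compute and a tool call to move; the robot and the scene stay as the last step left them, time stands still between calls to the robot, and variables do not carry over. Pictures are saved under pics/ and viewed, and the job is handed in when it is done.

Besides the shell and the picture viewer there is one more tool, called after ">>>" as name(argument=value, ...) on one line, values as JSON. apply_moves: Moves the arm, as the interface text tells. Its arguments: {"type":"object","properties":{"targets":{"type":"array","items":{"type":"object","properties":{"delta_rot":{"type":"array","items":{"type":"number"}},"travel":{"type":"array","items":{"type":"number"}},"fingers":{"type":"number"}}}},"squeeze":{"type":"number"}},"required":["targets"]}

```bash
ls; mkdir -p pics
python3 - <<'E'
from cell import robot, eyes
import cv2,numpy as np
print(robot.get_obs(), robot.hold_point_z)
for n in ["scene","top","wrist"]:
    im=eyes.get_image(n); np.savez("pics/%s0.npz"%n,**im)
    cv2.imwrite("pics/%s0.png"%n,im["pixels"][:,:,::-1])
    print(n,{k:v for k,v in im.items() if k not in("pixels","range_z")})
E
```

```text
pics
{'t': 0.0, 'qpos': array([-1.30814359e+00,  3.26909908e-01, -1.93577112e-01,  1.05199368e+00,
       -5.57519106e-06,  1.43658278e+00]), 'qd': array([-0.00231949, -0.0012934 , -0.00146801,  0.00098861, -0.00034924,
       -0.00041249]), 'joint_efforts': array([ 4.72865886e-04, -4.43396938e+01,  2.62440419e+01,  1.54041429e-02,
       -3.23242339e-04, -3.54971050e-06]), 'position': array([ 0.21252031, -0.50697479,  0.40392265]), 'orientation': array([-3.07829655e+00, -6.18981753e-01,  1.78439777e-04]), 'wrist_force': array([-0.19613794,  0.2756193 ,  0.03100824]), 'ft_torque': array([-0.00086912, -0.00248316,  0.00369702]), 'gripper_width': 0.9994257679673219} 0.1547
scene {'fx': 498.42986886959574, 'fy': 498.42986886959574, 'cx': 322.5068919630041, 'cy': 236.82135058971312, 'extrinsics': array([[-0.50871327, -0.59612412,  0.62116571,  1.33653808],
       [ 0.86080706, -0.36467438,  0.35499831,  0.44919407],
       [ 0.01490017,  0.71529618,  0.69866255,  0.96474456],
       [ 0.        ,  0.        ,  0.        ,  1.        ]])}
top {'fx': 459.61347150394846, 'fy': 459.61347150394846, 'cx': 312.98629954877396, 'cy': 242.1414135096664, 'extrinsics': array([[ 0.00716615,  0.99643967, -0.08400374,  0.49044653],
       [-0.99957595,  0.00950897,  0.02752264,  0.03316774],
       [ 0.02822344,  0.08377089,  0.99608528,  1.32925013],
       [ 0.        ,  0.        ,  0.        ,  1.        ]])}
wrist {'fx': 371.64829954431775, 'fy': 371.64829954431775, 'cx': 316.4048160261764, 'cy': 242.65640174480205, 'tool_from_camera': array([[-4.83875187e-04,  9.53874881e-01,  3.00204059e-01,
         7.72036758e-02],
       [ 9.99999816e-01,  5.71209398e-04, -2.03152480e-04,
        -1.54055366e-04],
       [-3.65261427e-04,  3.00203906e-01, -9.53874982e-01,
         3.00955137e-02],
       [ 0.00000000e+00,  0.00000000e+00,  0.00000000e+00,
         1.00000000e+00]])}
```

View pics/scene0.png

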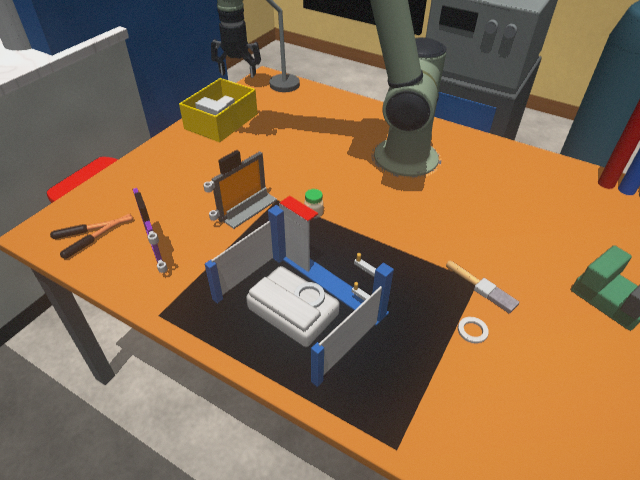

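View pics/top0.png

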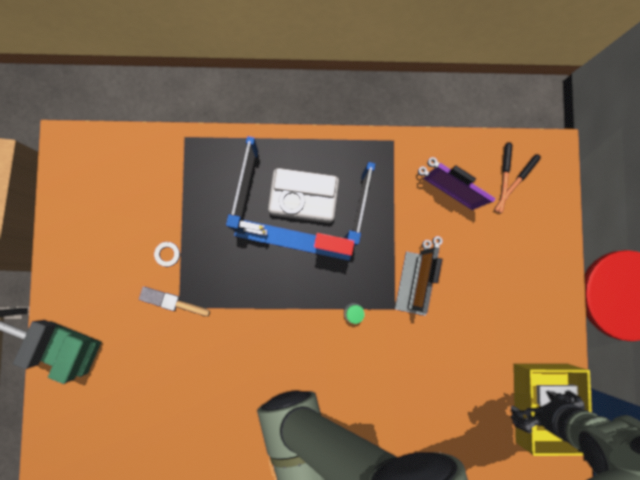

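View pics/wrist0.png

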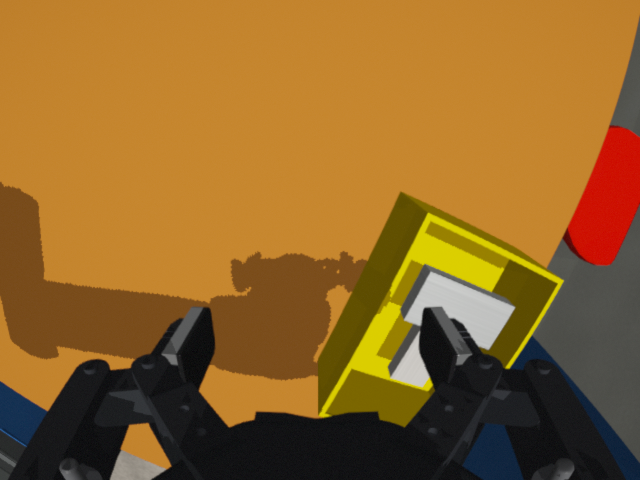

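```bash
cat > h.py <<'E'
import numpy as np,cv2
from scipy.spatial.transform import Rotation as R
def cloud(im):
    z=im["range_z"]; v,u=np.mgrid[:480,:640]
    X=(u-im["cx"])/im["fx"]*z; Y=-(v-im["cy"])/im["fy"]*z
    P=np.stack([X,Y,-z,np.ones_like(z)],-1)@np.asarray(im["extrinsics"]).T
    P=P[...,:3]; P[z<=0]=np.nan
    return P
def proj(im,P):
    E=np.linalg.inv(im["extrinsics"]); q=np.append(P,1)@E.T
    return im["cx"]+im["fx"]*q[0]/-q[2], im["cy"]-im["fy"]*q[1]/-q[2]
def load(n): return dict(np.load("pics/%s.npz"%n))
def hsv(im): return cv2.cvtColor(im["pixels"],cv2.COLOR_RGB2HSV)
E
python3 - <<'E'
from h import *
for n in["scene0","top0"]:
    im=load(n);P=cloud(im);H=hsv(im)
    print(n)
    def st(name,m,box):
        b=np.zeros_like(m);b[box[1]:box[3],box[0]:box[2]]=1
        q=P[m&b&np.isfinite(P[...,2])]
        print(name,len(q),np.round(np.nanpercentile(q,[1,50,99],axis=0),3).tolist() if len(q) else '')
        return q
    blue=(H[...,0]>100)&(H[...,0]<125)&(H[...,1]>120)&(H[...,2]>60)
    red=((H[...,0]<6)|(H[...,0]>174))&(H[...,1]>180)&(H[...,2]>120)
    dark=H[...,2]<60
    if n=="scene0":
        st("blue",blue,(190,190,410,400)); st("red",red,(270,190,320,225)); st("tab",dark,(215,150,245,175))
        st("green",(H[...,0]>40)&(H[...,0]<80)&(H[...,1]>120),(300,185,330,205))
    else:
        st("blue",blue,(220,130,400,280)); st("red",red,(300,230,370,265)); st("tab",dark,(425,250,445,290))
    for nm,p in ({"knU":(208,185),"knL":(213,214),"pinU":(359,258),"pinL":(356,287),"postH":(385,270),"postS":(277,212),"back1":(213,264),"back2":(318,350),"tab":(230,158)} if n=="scene0" else {"postH":(232,222),"postS":(354,238),"b1":(251,141),"b2":(371,166),"k1":(428,244),"k2":(438,241),"tab":(436,270),"rack":(408,285)}).items():
        print(nm,np.round(P[p[1],p[0]],3))
    o=im["pixels"][:,:,::-1]
    c=o[140:320,180:420] if n=="scene0" else o[120:330,220:460]
    cv2.imwrite("pics/c_%s.png"%n,cv2.resize(c,None,fx=3.3,fy=2.8 if n!="scene0" else 3.3,interpolation=cv2.INTER_CUBIC))
E
```

```text
scene0
blue 2133 [[0.579, -0.147, -0.0], [0.634, 0.116, 0.007], [0.875, 0.223, 0.168]]
red 385 [[0.564, -0.095, 0.179], [0.586, -0.046, 0.183], [0.608, -0.002, 0.187]]
tab 266 [[0.493, -0.315, 0.155], [0.526, -0.3, 0.18], [0.554, -0.292, 0.201]]
green 166 [[0.381, -0.138, 0.057], [0.406, -0.115, 0.068], [0.428, -0.094, 0.072]]
knU [ 0.603 -0.316  0.152]
knL [ 0.606 -0.314  0.054]
pinU [0.629 0.14  0.151]
pinL [0.632 0.141 0.053]
postH [0.645 0.21  0.167]
postS [ 0.613 -0.092  0.169]
back1 [ 0.798 -0.143  0.128]
back2 [0.869 0.177 0.128]
tab [ 0.525 -0.299  0.196]
top0
blue 1587 [[0.557, -0.157, -0.002], [0.614, 0.069, 0.006], [0.863, 0.218, 0.17]]
red 0 
tab 174 [[0.487, -0.312, 0.075], [0.522, -0.3, 0.177], [0.577, -0.292, 0.203]]
postH [0.638 0.207 0.165]
postS [ 0.6   -0.103  0.166]
b1 [0.86  0.167 0.128]
b2 [ 0.798 -0.154  0.125]
k1 [ 0.597 -0.329  0.039]
k2 [ 0.597 -0.328  0.136]
tab [ 0.519 -0.302  0.201]
rack [ 0.481 -0.279  0.006]
```

View pics/c_scene0.png

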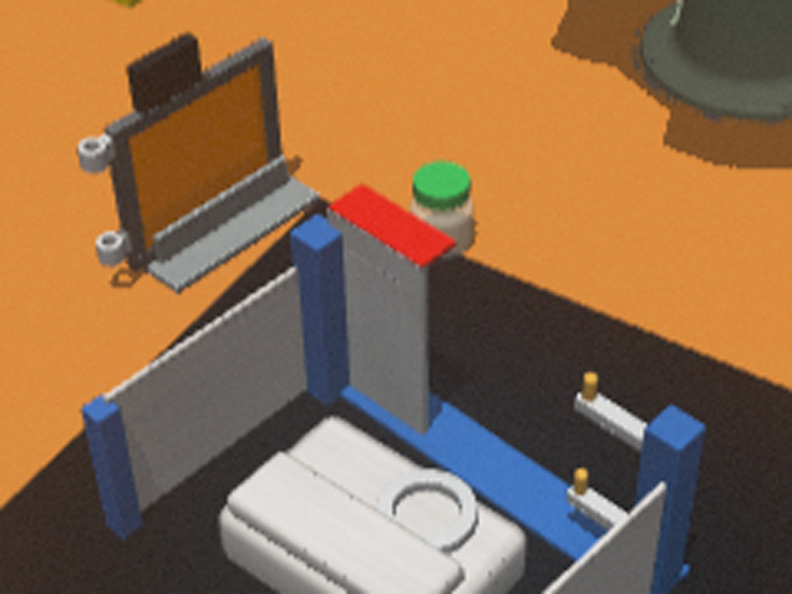

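View pics/c_top0.png

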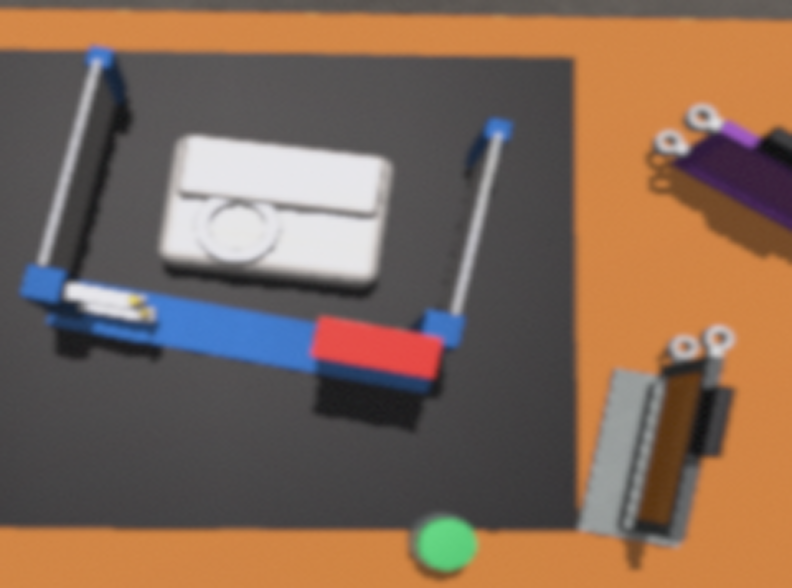

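Run:
```python
from h import *
for n in["scene0","top0"]:
    im=load(n);P=cloud(im);H=hsv(im);print(n)
    X,Y,Z=P[...,0],P[...,1],P[...,2]
    blue=(H[...,0]>100)&(H[...,0]<125)&(H[...,1]>120)&(H[...,2]>60)
    def rect(nm,m):
        q=P[m]; 
        if len(q)<5: print(nm,len(q));return
        r=cv2.minAreaRect(q[:,:2].astype(np.float32)*1000); print(nm,len(q),np.round(q.mean(0),4),[np.round(a,1) for a in r])
    rect("hpost",blue&(Z>.16)&(Y>.1)&(Z<.173)); rect("spost",blue&(Z>.16)&(Y<.0)&(Y>-.2)&(Z<.173))
    rect("sill",blue&(Z>.001)&(Z<.012)&(X<.75)&(Y>-.2)&(Y<.3))
    rect("back1",blue&(Z>.118)&(Z<.135)&(Y>.0)&(X>.75));rect("back2",blue&(Z>.118)&(Z<.135)&(Y<0)&(X>.75))
    rect("pinU",(H[...,0]>12)&(H[...,0]<30)&(H[...,1]>100)&(Z>.14)&(Z<.175)&(Y>.08)&(Y<.2)&(X<.7)&(X>.5))
    rect("pinL",(H[...,0]>12)&(H[...,0]<30)&(H[...,1]>100)&(Z>.04)&(Z<.08)&(Y>.08)&(Y<.2)&(X<.7)&(X>.55))
    rect("armU",(H[...,1]<60)&(Z>.138)&(Z<.15)&(Y>.08)&(Y<.2)&(X<.7)&(X>.5))
    rect("armL",(H[...,1]<60)&(Z>.038)&(Z<.05)&(Y>.08)&(Y<.2)&(X<.66)&(X>.57))
    reg=(X>.35)&(X<.66)&(Y<-.22)&(Y>-.36)
    rect("tab",reg&(Z>.165)&(Z<.21)); rect("tabtop",reg&(Z>.196)&(Z<.21)); rect("frametop",reg&(Z>.152)&(Z<.162)&(H[...,2]<150))
    rect("knU",reg&(X>.585)&(Z>.13)&(Z<.165)&(H[...,1]<60)); rect("knL",reg&(X>.585)&(Z>.03)&(Z<.065)&(H[...,1]<60)&(H[...,2]>90))
    rect("leaf",reg&(Z>.05)&(Z<.16)&(X<.58));rect("rackbase",reg&(Z>.004)&(Z<.012)); rect("cheek",reg&(Z>.034)&(Z<.041)&(H[...,1]<80))
```

```text
scene0
hpost 155 [0.644  0.2078 0.1659] [array([642.3, 207.5]), array([29.7, 32.8]), np.float64(78.8)]
spost 98 [ 0.6069 -0.1012  0.166 ] [array([ 605. , -101.2]), array([30.7, 28.8]), np.float64(77.8)]
sill 1103 [0.6168 0.0643 0.0048] [array([615. ,  62.2]), array([326.9,  59.9]), np.float64(80.9)]
back1 100 [0.8672 0.1732 0.1272] [array([865.2, 172.6]), array([20.3, 19.3]), np.float64(77.5)]
back2 42 [ 0.8013 -0.1485  0.128 ] [array([ 799.6, -150. ]), array([17.2, 19. ]), np.float64(72.2)]
pinU 33 [0.6301 0.1386 0.1563] [array([629.3, 137.3]), array([9.1, 9.4]), np.float64(48.7)]
pinL 29 [0.6299 0.1382 0.0567] [array([629.2, 136.9]), array([8.9, 8.8]), np.float64(50.4)]
armU 128 [0.6347 0.1609 0.1427] [array([633.4, 162.6]), array([63.3, 20.6]), np.float64(73.0)]
armL 88 [0.6334 0.1556 0.0432] [array([632.4, 153.1]), array([44.9, 15.7]), np.float64(80.1)]
tab 312 [ 0.525  -0.3022  0.1868] [array([ 520.9, -305.4]), array([20.4, 66.9]), np.float64(81.1)]
tabtop 101 [ 0.5226 -0.3041  0.1998] [array([ 521.1, -305.3]), array([20.4, 62.4]), np.float64(81.6)]
frametop 181 [ 0.5012 -0.2987
[... 1393 characters left out ...]
[ 0.5183 -0.3047  0.2007] [array([ 518.5, -305.2]), array([15. , 64.1]), np.float64(79.2)]
frametop 222 [ 0.4844 -0.2974  0.1567] [array([ 503.6, -302.2]), array([ 16.9, 189. ]), np.float64(80.2)]
knU 54 [ 0.596  -0.3211  0.1502] [array([ 596.2, -320.5]), array([20. , 24.1]), np.float64(54.4)]
knL 43 [ 0.5968 -0.3215  0.0497] [array([ 597.6, -321.6]), array([19.8, 21.6]), np.float64(3.2)]
leaf 763 [ 0.4914 -0.2976  0.1137] [array([ 495.2, -300.3]), array([ 13.5, 171.9]), np.float64(78.2)]
rackbase 718 [ 0.4882 -0.2733  0.0071] [array([ 505.1, -290. ]), array([306.2, 138.1]), np.float64(0.7)]
cheek 98 [ 0.4903 -0.2895  0.0369] [array([ 507.4, -296.2]), array([ 18.9, 189.9]), np.float64(75.6)]
```

```bash
cat >> h.py <<'E'
def pose(o): return np.array(o["position"]),R.from_rotvec(o["orientation"])
def down(yaw): # tool z down, tool x at yaw
    c,s=np.cos(yaw),np.sin(yaw)
    return R.from_matrix(np.array([[c,s,0],[s,-c,0],[0,0,-1]]))
def rows(p0,R0,p1,R1,n,nd=1):
    """n equal rows; rounded, with accumulated correction"""
    p,Rc=p0.copy(),R0; out=[]
    tot=(R0.inv()*R1).as_rotvec()
    for i in range(n):
        Rt=R0*R.from_rotvec(tot*(i+1)/n); pt=p0+(p1-p0)*(i+1)/n
        tr=np.round(Rc.inv().apply(pt-p)*1000,nd); dr=np.round((Rc.inv()*Rt).as_rotvec(),4)
        p=p+Rc.apply(tr/1000); Rc=Rc*R.from_rotvec(dr)
        out.append((dr.tolist(),tr.tolist()))
    for d,t in out: print('{"delta_rot":%s,"travel":%s},'%([float(x)+0 for x in d],[float(x)+0 for x in t]))
E
python3 - <<'E'
from h import *
from cell import robot
p,r=pose(robot.get_obs()); print(r.as_matrix().round(3))
rows(p,r,np.array([.5195,-.3055,.404]),down(-.192),12,0)
E
```

```text
[[ 0.922  0.386 -0.   ]
 [ 0.386 -0.922  0.001]
 [ 0.    -0.001 -1.   ]]
{"delta_rot":[-0.0001, 0.0, 0.0491],"travel":[30.0, -6.0, 0.0]},
{"delta_rot":[-0.0001, 0.0, 0.049],"travel":[30.0, -7.0, 0.0]},
{"delta_rot":[-0.0001, 0.0001, 0.0491],"travel":[29.0, -8.0, 0.0]},
{"delta_rot":[-0.0001, 0.0, 0.0491],"travel":[29.0, -10.0, 0.0]},
{"delta_rot":[-0.0002, 0.0, 0.049],"travel":[29.0, -12.0, 0.0]},
{"delta_rot":[-0.0001, 0.0, 0.0491],"travel":[27.0, -12.0, 0.0]},
{"delta_rot":[-0.0001, 0.0, 0.0491],"travel":[28.0, -14.0, 0.0]},
{"delta_rot":[-0.0001, 0.0001, 0.049],"travel":[26.0, -16.0, 0.0]},
{"delta_rot":[-0.0001, 0.0, 0.0491],"travel":[26.0, -16.0, 0.0]},
{"delta_rot":[-0.0001, 0.0, 0.0491],"travel":[24.0, -18.0, 0.0]},
{"delta_rot":[-0.0001, 0.0, 0.049],"travel":[24.0, -20.0, 0.0]},
{"delta_rot":[-0.0001, 0.0, 0.0491],"travel":[23.0, -20.0, 0.0]},
```

>>> apply_moves(targets=[{"delta_rot":[0,0,0.049],"travel":[30,-6,0],"fingers":0},{"delta_rot":[0,0,0.049],"travel":[30,-7,0],"fingers":0},{"delta_rot":[0,0,0.049],"travel":[29,-8,0],"fingers":0},{"delta_rot":[0,0,0.049],"travel":[29,-10,0],"fingers":0},{"delta_rot":[0,0,0.049],"travel":[29,-12,0],"fingers":0},{"delta_rot":[0,0,0.049],"travel":[27,-12,0],"fingers":0},{"delta_rot":[0,0,0.049],"travel":[28,-14,0],"fingers":0},{"delta_rot":[0,0,0.049],"travel":[26,-16,0],"fingers":0},{"delta_rot":[0,0,0.049],"travel":[26,-16,0],"fingers":0},{"delta_rot":[0,0,0.049],"travel":[24,-18,0],"fingers":0},{"delta_rot":[0,0,0.049],"travel":[24,-20,0],"fingers":0},{"delta_rot":[0,0,0.049],"travel":[23,-20,0],"fingers":0},{"delta_rot":[0,0,0],"travel":[0,0,0],"fingers":0},{"delta_rot":[0,0,0],"travel":[0,0,0],"fingers":0}])

```text
t: 1.55
position: [0.5194, -0.3049, 0.4041]
orientation: [-3.127, 0.297, 0.002]
wrist_force: [-0.1, -0.5, 0.5]
gripper_width: 1.002
```

```bash
cat > shot.py <<'E'
import sys
from h import *
from cell import robot, eyes
n,tag=sys.argv[1],sys.argv[2]
o=robot.get_obs(); im=eyes.get_image(n)
np.savez("pics/%s.npz"%tag,pos=o["position"],ori=o["orientation"],**im)
cv2.imwrite("pics/%s.png"%tag,im["pixels"][:,:,::-1])
print(o["t"],np.round(o["position"],4),np.round(R.from_rotvec(o["orientation"]).as_matrix()[:,0],4),np.round(o["wrist_force"],2),o["gripper_width"],np.round(o["qpos"],2))
E
python3 shot.py wrist w1
```

```text
1.55 [ 0.5194 -0.3049  0.4041] [ 0.9821 -0.1883 -0.0012] [-0.12 -0.45  0.48] 1.0024826342813342 [-0.65  0.42 -0.05  1.1  -0.    2.68]
```

View pics/w1.png

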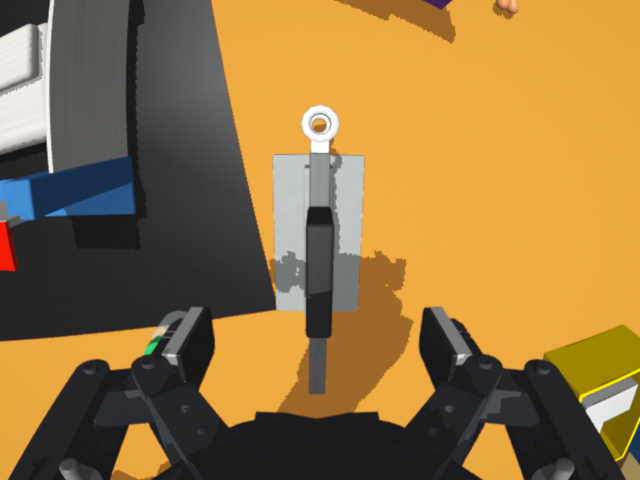

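The tab (col ~319, rows 208–338) is centred between the fingers; the knuckle ring sits at (320,124). I'll measure it with the wrist cloud.

```bash
cat >> h.py <<'E'
def wcloud(im,world=True):
    z=im["range_z"]; v,u=np.mgrid[:480,:640]
    x=u-im["cx"];y=v-im["cy"];r=np.hypot(x,y)+1e-9;th=r/im["fx"]
    t=np.tan(th)*z
    P=np.stack([x/r*t,-y/r*t,-z,np.ones_like(z)],-1)@np.asarray(im["tool_from_camera"]).T
    P=P[...,:3]; P[z<=0]=np.nan
    if world: P=R.from_rotvec(im["ori"]).apply(P.reshape(-1,3)).reshape(480,640,3)+im["pos"]
    return P
def rect(nm,P,m):
    q=P[m]
    if len(q)<5: print(nm,len(q));return
    r=cv2.minAreaRect(q[:,:2].astype(np.float32)*1000); print(nm,len(q),np.round(q.mean(0),4),[np.round(a,1) for a in r])
E
python3 - <<'E'
from h import *
im=load("w1");T=wcloud(im,False);W=wcloud(im);Z=W[...,2]
v,u=np.mgrid[:480,:640]
m=(u>260)&(u<360)&(v<400)
rect("tabtop tool",T,m&(Z>.196)&(Z<.207)); rect("tabtop world",W,m&(Z>.196)&(Z<.207)); rect("kn tool",T,m&(v<145)&(Z>.145)&(Z<.16));rect("kn w",W,m&(v<145)&(Z>.145)&(Z<.16))
rect("frame",T,m&(v>340)&(Z>.14)&(Z<.17))
E
```

```text
tabtop tool 3160 [0.0041 0.001  0.2017] [array([1.1, 1.2]), array([63.5, 13.8]), np.float64(0.5)]
tabtop world 3160 [ 0.523  -0.3066  0.2024] [array([ 520. , -306.2]), array([13.8, 63.5]), np.float64(78.7)]
kn tool 854 [0.0799 0.0016 0.2508] [array([80. ,  1.8]), array([23.3, 22.3]), np.float64(0.1)]
kn w 854 [ 0.5973 -0.3215  0.1533] [array([ 597.3, -321.7]), array([22.3, 23.3]), np.float64(79.1)]
frame 897 [-0.0831  0.      0.2456] [array([-84.7,   0.3]), array([49.5, 12. ]), np.float64(0.6)]
```

>>> apply_moves(targets=[{"delta_rot":[0,0,0.009],"travel":[1,1,11],"fingers":0},{"delta_rot":[0,0,0],"travel":[0,0,18],"fingers":0},{"delta_rot":[0,0,0],"travel":[0,0,18],"fingers":0},{"delta_rot":[0,0,0],"travel":[0,0,12],"fingers":0},{"delta_rot":[0,0,0],"travel":[0,0,4],"fingers":0},{"delta_rot":[0,0,0],"travel":[0,0,0],"fingers":100},{"delta_rot":[0,0,0],"travel":[0,0,0],"fingers":160},{"delta_rot":[0,0,0],"travel":[0,0,0],"fingers":200},{"delta_rot":[0,0,0],"travel":[0,0,0],"fingers":255},{"delta_rot":[0,0,0],"travel":[0,0,0],"fingers":255},{"delta_rot":[0,0,0],"travel":[0,0,0],"fingers":255},{"delta_rot":[0,0,0],"travel":[0,0,0],"fingers":255},{"delta_rot":[0,0,0],"travel":[0,0,0],"fingers":255}], squeeze=70)

```text
t: 2.9
position: [0.5204, -0.3067, 0.3424]
orientation: [3.125, -0.314, 0.002]
wrist_force: [2.3, -0.2, 4.8]
gripper_width: 0.152
```

```bash
python3 shot.py wrist w2
```

```text
2.9 [ 0.5204 -0.3067  0.3424] [ 0.9801 -0.1987  0.0016] [ 2.32 -0.21  4.79] 0.15188047978870775 [-0.65  0.47 -0.14  0.96  0.    2.69]
```

View pics/w2.png

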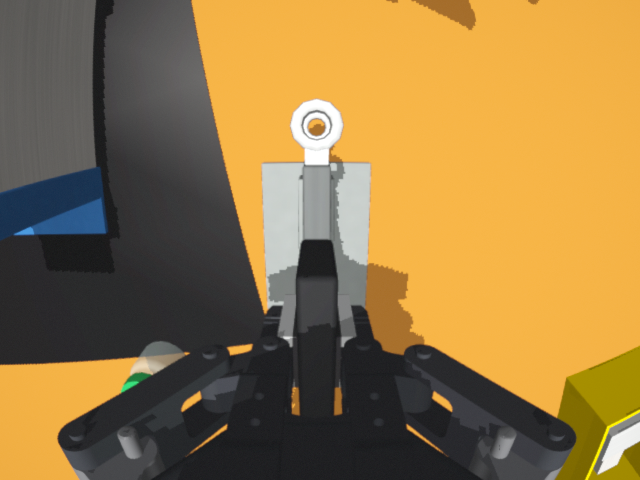

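Gripped, width 0.152 (about 13–14 mm). Lifting.

>>> apply_moves(targets=[{"delta_rot":[0,0,0],"travel":[0,0,-3],"fingers":255},{"delta_rot":[0,0,0],"travel":[0,0,-7],"fingers":255},{"delta_rot":[0,0,0],"travel":[0,0,-12],"fingers":255},{"delta_rot":[0,0,0],"travel":[0,0,-16],"fingers":255},{"delta_rot":[0,0,0],"travel":[0,0,-18],"fingers":255},{"delta_rot":[0,0,0],"travel":[0,0,-18],"fingers":255},{"delta_rot":[0,0,0],"travel":[0,0,-14],"fingers":255},{"delta_rot":[0,0,0],"travel":[0,0,-8],"fingers":255},{"delta_rot":[0,0,0],"travel":[0,0,-4],"fingers":255},{"delta_rot":[0,0,0],"travel":[0,0,0],"fingers":255},{"delta_rot":[0,0,0],"travel":[0,0,0],"fingers":255}])

```text
t: 4.05
position: [0.5198, -0.3064, 0.4409]
orientation: [-3.125, 0.314, 0.002]
wrist_force: [0.1, 0.2, -4.2]
gripper_width: 0.154
```

```bash
python3 shot.py wrist w3;python3 shot.py scene s3
python3 - <<'E'
from h import *
for n in["w2","w3"]:
    im=load(n);T=wcloud(im,False);W=wcloud(im);Z=W[...,2]
    v,u=np.mgrid[:480,:640]; z0=im["pos"][2]-.3424
    m=(u>260)&(u<380)
    print(n)
    tz=T[...,2]
    H=hsv(im)
    rect("kn tool",T,m&(v<152)&(tz>.18)&(tz<.20)); rect("frame",T,m&(v>160)&(v<240)&(tz>.175)&(tz<.20))
    rect("tab",T,m&(v>240)&(v<330)&(tz>.13)&(tz<.15)&(abs(T[...,1])<.009))
    # lower knuckle
    rect("knL",T,m&(v<152)&(tz>.27)&(tz<.305)&(H[...,1]<80))
E
```

```text
4.05 [ 0.5198 -0.3064  0.4409] [ 0.98   -0.1989 -0.0013] [ 0.05  0.16 -4.16] 0.1544267628877097 [-0.65  0.41  0.02  1.19 -0.    2.69]
4.1 [ 0.5198 -0.3064  0.4408] [ 0.98   -0.1989 -0.0015] [-0.44 -0.12 -4.84] 0.1507796173097295 [-0.65  0.41  0.02  1.19 -0.    2.69]
w2
kn tool 1636 [ 0.0789 -0.0004  0.1893] [array([78.8, -0.2]), array([22.3, 22.7]), np.float64(46.9)]
frame 2203 [ 0.0473 -0.0005  0.1841] [array([46.8, -0.5]), array([33.5, 12. ]), np.float64(0.7)]
tab 2776 [ 0.0226 -0.0003  0.1409] [array([21.3,  0.3]), array([21.3, 18. ]), np.float64(1.8)]
knL 299 [ 8.060e-02 -2.000e-04  2.895e-01] [array([79.8, -0.2]), array([17.5, 17.2]), np.float64(0.5)]
w3
kn tool 1636 [ 0.0789 -0.0004  0.1893] [array([78.8, -0.4]), array([22.5, 22.7]), np.float64(45.2)]
frame 2210 [ 0.0473 -0.0005  0.184 ] [array([46.8, -0.5]), array([33.5, 12.1]), np.float64(0.6)]
tab 2779 [ 0.0226 -0.0003  0.1409] [array([21.3, -0.1]), array([17.9, 21.3]), np.float64(89.5)]
knL 302 [ 0.0806 -0.0003  0.2893] [array([79.9, -0.4]), array([17.4, 17.8]), np.float64(11.4)]
```

View pics/w3.png

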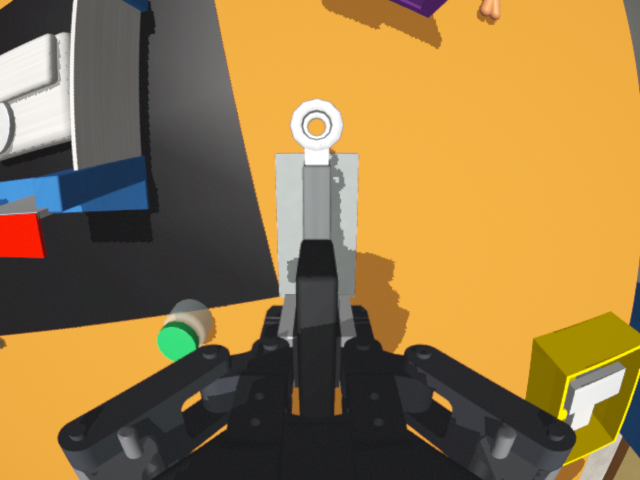

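View pics/s3.png

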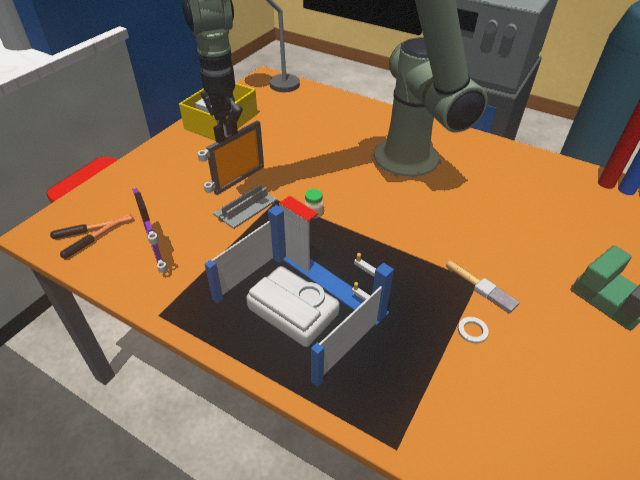

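Run:
```python
from h import *
from cell import robot
p,r=pose(robot.get_obs()); z=p[2]
A=np.array([.42,-.256,z]);B=np.array([.43,0,z]);C=np.array([.5206,.0806,z])
rows(p,r,A,down(-.2),5,0);print();rows(A,down(-.2),B,down(.2),9,0);print();rows(B,down(.2),C,down(.49),5,0)
```

```text
{"delta_rot":[-0.0001, 0.0003, 0.0],"travel":[-22.0, -6.0, 0.0]},
{"delta_rot":[-0.0002, 0.0003, -0.0001],"travel":[-21.0, -6.0, 0.0]},
{"delta_rot":[-0.0001, 0.0003, 0.0],"travel":[-22.0, -6.0, 0.0]},
{"delta_rot":[-0.0002, 0.0003, -0.0001],"travel":[-21.0, -6.0, 0.0]},
{"delta_rot":[-0.0001, 0.0003, 0.0],"travel":[-22.0, -6.0, 0.0]},

{"delta_rot":[0.0, 0.0, -0.0444],"travel":[-5.0, -28.0, 0.0]},
{"delta_rot":[0.0, 0.0, -0.0445],"travel":[-3.0, -28.0, 0.0]},
{"delta_rot":[0.0, 0.0, -0.0444],"travel":[-2.0, -29.0, 0.0]},
{"delta_rot":[0.0, 0.0, -0.0445],"travel":[-1.0, -28.0, 0.0]},
{"delta_rot":[0.0, 0.0, -0.0444],"travel":[1.0, -29.0, 0.0]},
{"delta_rot":[0.0, 0.0, -0.0445],"travel":[2.0, -28.0, 0.0]},
{"delta_rot":[0.0, 0.0, -0.0444],"travel":[3.0, -28.0, 0.0]},
{"delta_rot":[0.0, 0.0, -0.0445],"travel":[4.0, -29.0, 0.0]},
{"delta_rot":[0.0, 0.0, -0.0444],"travel":[5.0, -27.0, 0.0]},

{"delta_rot":[0.0, 0.0, -0.058],"travel":[21.0, -12.0, 0.0]},
{"delta_rot":[0.0, 0.0, -0.058],"travel":[22.0, -11.0, 0.0]},
{"delta_rot":[0.0, 0.0, -0.058],"travel":[22.0, -10.0, 0.0]},
{"delta_rot":[0.0, 0.0, -0.058],"travel":[23.0, -8.0, 0.0]},
{"delta_rot":[0.0, 0.0, -0.058],"travel":[23.0, -7.0, 0.0]},
```

>>> apply_moves(targets=[{"delta_rot":[0,0,0],"travel":[-12,-3,0],"fingers":255},{"delta_rot":[0,0,0],"travel":[-21,-6,0],"fingers":255},{"delta_rot":[0,0,0],"travel":[-22,-6,0],"fingers":255},{"delta_rot":[0,0,0],"travel":[-21,-6,0],"fingers":255},{"delta_rot":[0,0,0],"travel":[-32,-9,0],"fingers":255},{"delta_rot":[0,0,-0.044],"travel":[-5,-28,0],"fingers":255},{"delta_rot":[0,0,-0.045],"travel":[-3,-28,0],"fingers":255},{"delta_rot":[0,0,-0.044],"travel":[-2,-29,0],"fingers":255},{"delta_rot":[0,0,-0.045],"travel":[-1,-28,0],"fingers":255},{"delta_rot":[0,0,-0.044],"travel":[1,-29,0],"fingers":255},{"delta_rot":[0,0,-0.045],"travel":[2,-28,0],"fingers":255},{"delta_rot":[0,0,-0.044],"travel":[3,-28,0],"fingers":255},{"delta_rot":[0,0,-0.045],"travel":[4,-29,0],"fingers":255},{"delta_rot":[0,0,-0.044],"travel":[5,-27,0],"fingers":255},{"delta_rot":[0,0,-0.058],"travel":[21,-12,0],"fingers":255},{"delta_rot":[0,0,-0.058],"travel":[22,-11,0],"fingers":255},{"delta_rot":[0,0,-0.058],"travel":[22,-10,0],"fingers":255},{"delta_rot":[0,0,-0.058],"travel":[23,-8,0],"fingers":255},{"delta_rot":[0,0,-0.058],"travel":[23,-7,0],"fingers":255},{"delta_rot":[0,0,0],"travel":[0,0,0],"fingers":255}])

```text
t: 6.15
position: [0.5225, 0.0817, 0.441]
orientation: [-3.046, -0.766, -0.002]
wrist_force: [0.5, 0.9, -3.8]
gripper_width: 0.15
```

>>> apply_moves(targets=[{"delta_rot":[0,0,0],"travel":[0,0,0],"fingers":255},{"delta_rot":[0,0,0],"travel":[0,0,0],"fingers":255}])

```text
t: 6.35
position: [0.5203, 0.0798, 0.4413]
orientation: [-3.048, -0.761, 0.002]
wrist_force: [-0.3, -0.2, -3.8]
gripper_width: 0.154
```

```bash
python3 shot.py wrist w4;python3 shot.py scene s4
```

```text
6.35 [0.5203 0.0798 0.4413] [ 0.8827  0.4698 -0.0014] [-0.25 -0.19 -3.84] 0.15402266779958323 [ 0.01  0.26 -0.19  1.12 -0.    2.66]
6.4 [0.5203 0.0797 0.4415] [ 0.8828  0.4697 -0.0009] [-0.03 -0.84 -3.07] 0.15692729686867807 [ 0.01  0.26 -0.19  1.12 -0.    2.66]
```

View pics/w4.png

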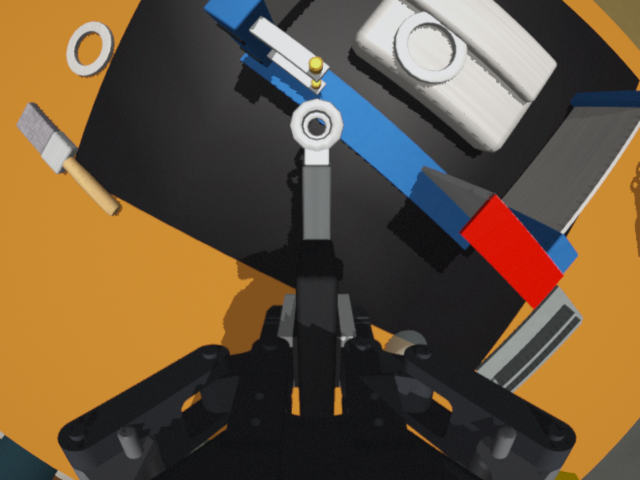

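View pics/s4.png

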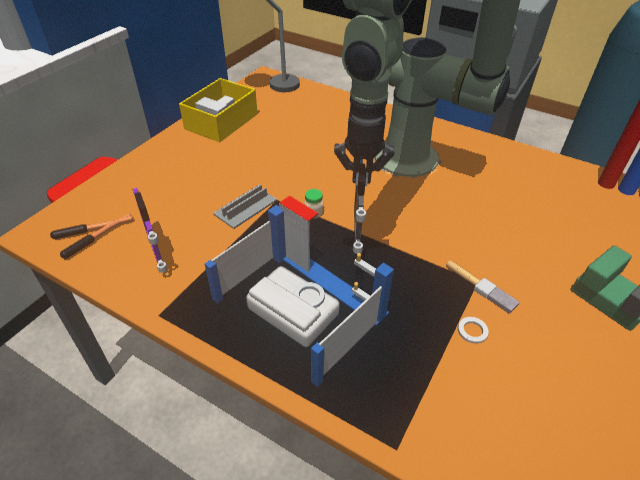

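The upper pin is at (316,65), the lower at (316,85) and the knuckle ring at (317,125), all in the same column. Now measuring their positions in the tool frame.

```bash
cat > pins.py <<'E'
import sys
from h import *
im=load(sys.argv[1]);T=wcloud(im,False);W=wcloud(im);H=hsv(im)
v,u=np.mgrid[:480,:640]; Z=W[...,2];tz=T[...,2]
br=(H[...,0]>15)&(H[...,0]<35)&(H[...,1]>110)&(u>280)&(u<360)&(v<150)
for nm,zt in(("pinU",.165),("pinL",.065)):
    m=br&(abs(Z-zt)<.006); q=T[m]; rect(nm,T,m); rect(nm+" w",W,m)
    m2=br&(Z>zt-.002)&(Z<zt+.003)
    if m2.sum()>5:
        c,rad=cv2.minEnclosingCircle(T[m2][:,:2].astype(np.float32)*1000);print("  circ",np.round(c,2),round(rad,2),"w",np.round(cv2.minEnclosingCircle(W[m2][:,:2].astype(np.float32)*1000)[0],1),m2.sum(),"zmed",np.median(Z[m2]),"tz",np.median(tz[m2]))
kn=(u>270)&(u<370)&(v>60)&(v<152)&(tz>.184)&(tz<.194)&(H[...,1]<80)
q=T[kn&(abs(tz-np.median(tz[kn]))<.0025)]
q=T[kn]; print("kn",len(q),np.round(np.median(q,0),4))
top=q[q[:,2]<np.percentile(q[:,2],60)]
# upper-rim circle fit from outer convex hull
def circfit(p):
    A=np.c_[2*p,np.ones(len(p))];s=np.linalg.lstsq(A,(p**2).sum(1),rcond=None)[0];return s[:2],np.sqrt(s[2]+s[0]**2+s[1]**2)
h=cv2.convexHull(q[:,:2].astype(np.float32)*1000)[:,0]; h=h[h[:,0]>77]
c,r=circfit(h.astype(float)); print("kn outer hull",np.round(c,2),round(r,2),"z",np.percentile(q[:,2],[5,50]))
# guard
blue=(H[...,0]>100)&(H[...,0]<125)&(H[...,1]>120)
rect("post",W,blue&(abs(Z-.168)<.005)&(W[...,1]>.1)); rect("armU",W,(H[...,1]<60)&(abs(Z-.145)<.004)&(u>200)&(u<335)&(v<110));rect("armL",W,(H[...,1]<60)&(abs(Z-.045)<.004)&(u>200)&(u<335)&(v<110))
E
python3 pins.py w4
```

```text
pinU 171 [ 0.121  -0.0005  0.2761] [array([121.4,  -0.6]), array([9.3, 8.4]), np.float64(0.3)]
pinU w 171 [0.6264 0.137  0.165 ] [array([626.8, 137.3]), array([9.3, 8.4]), np.float64(27.7)]
  circ [121.44  -0.56] 4.75 w [626.8 137.3] 159 zmed 0.1653987190349937 tz 0.27571228269696013
pinL 52 [ 0.12   -0.0004  0.3762] [array([120.2,  -0.3]), array([7.3, 6.7]), np.float64(89.5)]
pinL w 52 [0.6255 0.1365 0.065 ] [array([625.8, 136.5]), array([6.7, 7.3]), np.float64(28.5)]
  circ [121.15  -0.33] 4.41 w [626.6 136.9] 48 zmed 0.06524840023412998 tz 0.37586468504487996
kn 1582 [ 0.0791 -0.0002  0.189 ]
kn outer hull [79.33 -0.12] 11.21 z [0.18779357 0.1889749 ]
post 1136 [0.6352 0.2038 0.1682] [array([639.6, 206.7]), array([30.6, 27.8]), np.float64(79.4)]
armU 1505 [0.6319 0.1642 0.1455] [array([633.3, 175.8]), array([91.9, 19.3]), np.float64(83.7)]
armL 604 [0.6331 0.1674 0.0455] [array([648.2, 170.4]), array([89.9, 67.9]), np.float64(74.7)]
```

>>> apply_moves(targets=[{"delta_rot":[0,0,0],"travel":[0,0,6],"fingers":255},{"delta_rot":[0,0,0],"travel":[0,0,14],"fingers":255},{"delta_rot":[0,0,0],"travel":[0,0,18],"fingers":255},{"delta_rot":[0,0,0],"travel":[0,0,15],"fingers":255},{"delta_rot":[0,0,0],"travel":[0,0,6],"fingers":255},{"delta_rot":[0,0,0],"travel":[0,0,2],"fingers":255},{"delta_rot":[0,0,0],"travel":[5,0,0],"fingers":255},{"delta_rot":[0,0,0],"travel":[9,0,0],"fingers":255},{"delta_rot":[0,0,0],"travel":[8,0,0],"fingers":255},{"delta_rot":[0,0,0],"travel":[3,0,0],"fingers":255},{"delta_rot":[0,0,0],"travel":[0,0,0],"fingers":255},{"delta_rot":[0,0,0],"travel":[0,0,0],"fingers":255},{"delta_rot":[0,0,0],"travel":[0,0,0],"fingers":255}])

```text
t: 7.75
position: [0.5427, 0.0919, 0.3806]
orientation: [-3.048, -0.762, 0.001]
wrist_force: [-0.7, -0.3, -3.8]
gripper_width: 0.152
```

```bash
python3 shot.py wrist w5;python3 pins.py w5
```

```text
7.75 [0.5427 0.0919 0.3806] [ 8.824e-01  4.704e-01 -5.000e-04] [-0.71 -0.33 -3.81] 0.15150483443041649 [ 0.03  0.34 -0.23  1.   -0.    2.69]
pinU 241 [ 0.0961 -0.0007  0.2152] [array([96.4, -0.7]), array([8.8, 7.5]), np.float64(84.3)]
pinU w 241 [0.6271 0.1376 0.1654] [array([627.4, 137.8]), array([7.5, 8.8]), np.float64(33.8)]
  circ [95.97 -0.94] 4.74 w [626.9 137.8] 239 zmed 0.1654874451212299 tz 0.21507122074554064
pinL 0
pinL w 0
kn 1567 [ 0.0791 -0.0002  0.1889]
kn outer hull [ 7.924e+01 -7.000e-02] 11.18 z [0.18777491 0.18893707]
post 2415 [0.6376 0.204  0.1683] [array([641. , 206.7]), array([30.7, 30.1]), np.float64(78.1)]
armU 2348 [0.6327 0.1661 0.1456] [array([631.9, 161.8]), array([63.3, 14.4]), np.float64(78.4)]
armL 316 [0.6452 0.1835 0.0454] [array([655.4, 177.9]), array([69.2, 73.4]), np.float64(77.9)]
```

View pics/w5.png

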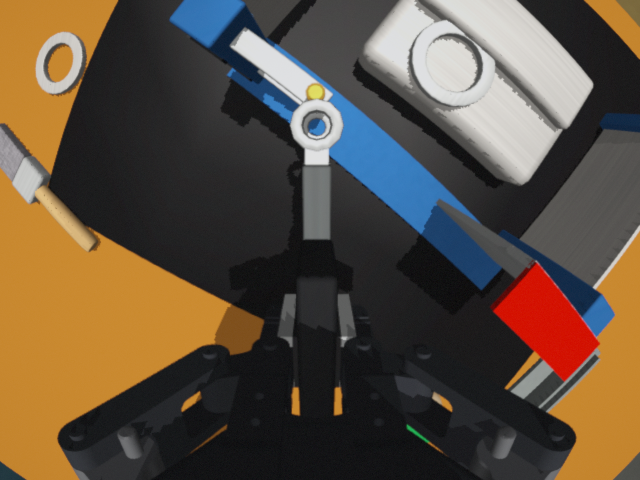

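>>> apply_moves(targets=[{"delta_rot":[0,0,0],"travel":[4,-0.2,0],"fingers":255},{"delta_rot":[0,0,0],"travel":[6,-0.2,0],"fingers":255},{"delta_rot":[0,0,0],"travel":[5,-0.2,0],"fingers":255},{"delta_rot":[0,0,0],"travel":[2,0,0],"fingers":255},{"delta_rot":[0,0,0],"travel":[0,0,0],"fingers":255},{"delta_rot":[0,0,0],"travel":[0,0,0],"fingers":255},{"delta_rot":[0,0,0],"travel":[0,0,0],"fingers":255}])

```text
t: 8.5
position: [0.5575, 0.1004, 0.3806]
orientation: [-3.048, -0.762, 0.001]
wrist_force: [-0.4, 0.5, -2.9]
gripper_width: 0.158
```

```bash
python3 shot.py wrist w6;python3 pins.py w6
python3 - <<'E'
from h import *
im=load("w6");cv2.imwrite("pics/w6c.png",cv2.resize(im["pixels"][70:180,250:390,::-1],None,fx=5.5,fy=5.5,interpolation=cv2.INTER_CUBIC))
E
```

```text
8.5 [0.5575 0.1004 0.3806] [ 8.824e-01  4.705e-01 -3.000e-04] [-0.4   0.55 -2.86] 0.15843751896400093 [ 0.05  0.37 -0.19  1.01 -0.    2.7 ]
pinU 265 [ 0.0787 -0.0003  0.2152] [array([78.6, -0.3]), array([8.9, 8.5]), np.float64(89.9)]
pinU w 265 [0.6268 0.1376 0.1654] [array([626.7, 137.6]), array([8.5, 8.9]), np.float64(28.2)]
  circ [78.79 -0.29] 4.67 w [626.9 137.7] 265 zmed 0.1653980739572459 tz 0.21518597508000295
pinL 0
pinL w 0
kn 1574 [ 0.0791 -0.0002  0.1889]
kn outer hull [79.42 -0.13] 11.26 z [0.1876943  0.18893891]
post 3246 [0.6408 0.2056 0.1684] [array([641. , 206.7]), array([30.6, 30.2]), np.float64(79.0)]
armU 1771 [0.6345 0.1729 0.1457] [array([634. , 172.3]), array([41.7, 14.4]), np.float64(77.8)]
armL 173 [0.6902 0.2051 0.045 ] [array([673.7, 203.9]), array([91.9, 14.8]), np.float64(2.4)]
```

View pics/w6c.png

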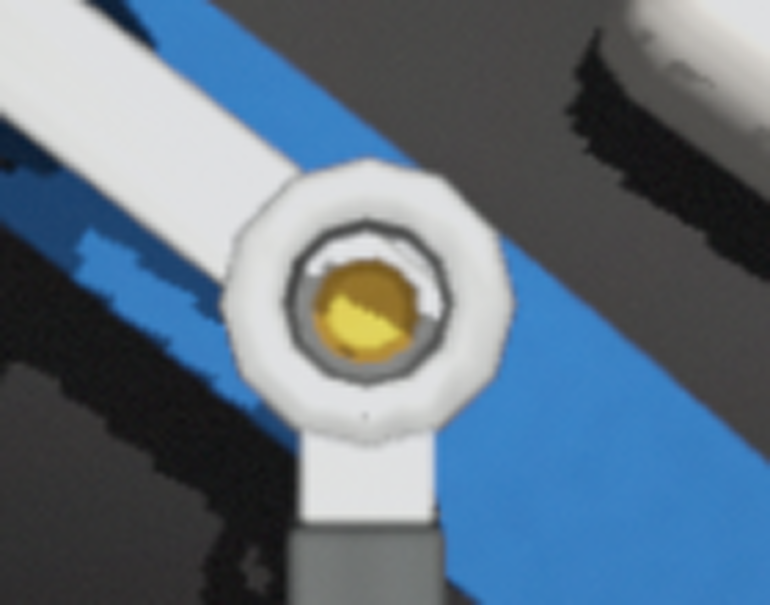

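The pin is inside the bore, about 0.4 mm off. I'll nudge it and lower gently.

>>> apply_moves(targets=[{"delta_rot":[0,0,0],"travel":[-0.4,0,2],"fingers":255},{"delta_rot":[0,0,0],"travel":[0,0,2],"fingers":255},{"delta_rot":[0,0,0],"travel":[0,0,1],"fingers":255},{"delta_rot":[0,0,0],"travel":[0,0,1],"fingers":255},{"delta_rot":[0,0,0],"travel":[0,0,1],"fingers":255},{"delta_rot":[0,0,0],"travel":[0,0,1],"fingers":255},{"delta_rot":[0,0,0],"travel":[0,0,1],"fingers":255},{"delta_rot":[0,0,0],"travel":[0,0,1],"fingers":255},{"delta_rot":[0,0,0],"travel":[0,0,0],"fingers":255}])

```text
t: 9.45
position: [0.5573, 0.1002, 0.3705]
orientation: [-3.048, -0.762, 0.0]
wrist_force: [-0.1, -0.3, -4.2]
gripper_width: 0.152
```

```bash
python3 shot.py wrist w7;python3 pins.py w7|grep -v arm
python3 - <<'E'
from h import *
im=load("w7");cv2.imwrite("pics/w7c.png",cv2.resize(im["pixels"][70:180,250:390,::-1],None,fx=5.5,fy=5.5,interpolation=cv2.INTER_CUBIC))
E
```

```text
9.45 [0.5573 0.1002 0.3705] [ 8.825e-01  4.704e-01 -3.000e-04] [-0.1  -0.25 -4.16] 0.15151015562674244 [ 0.05  0.38 -0.2   0.99 -0.    2.7 ]
pinU 312 [ 7.910e-02 -2.000e-04  2.051e-01] [array([79.1, -0.2]), array([9., 9.]), np.float64(57.4)]
pinU w 312 [0.6269 0.1376 0.1654] [array([626.9, 137.6]), array([9., 9.]), np.float64(60.7)]
  circ [78.97 -0.21] 4.75 w [626.8 137.5] 312 zmed 0.16547336292047404 tz 0.20501369644401918
pinL 0
pinL w 0
kn 1575 [ 0.0791 -0.0002  0.1889]
kn outer hull [79.32 -0.09] 11.2 z [0.18778738 0.18893781]
post 3557 [0.6408 0.2055 0.1684] [array([641.1, 206.8]), array([30.9, 30.1]), np.float64(78.7)]
```

View pics/w7c.png

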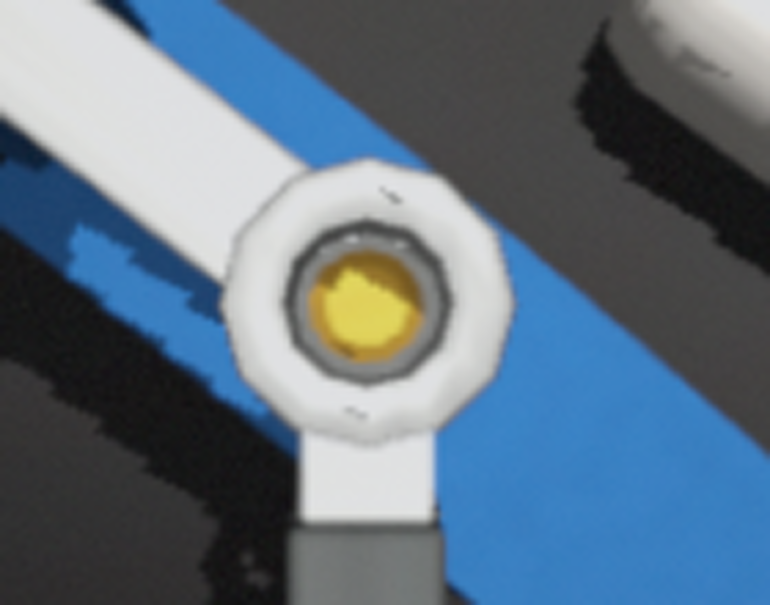

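The upper knuckle is around the pin with no added force. I'll keep going down.

>>> apply_moves(targets=[{"delta_rot":[0,0,0],"travel":[0,0,1],"fingers":255},{"delta_rot":[0,0,0],"travel":[0,0,2],"fingers":255},{"delta_rot":[0,0,0],"travel":[0,0,2],"fingers":255},{"delta_rot":[0,0,0],"travel":[0,0,2],"fingers":255},{"delta_rot":[0,0,0],"travel":[0,0,2],"fingers":255},{"delta_rot":[0,0,0],"travel":[0,0,2],"fingers":255},{"delta_rot":[0,0,0],"travel":[0,0,1],"fingers":255},{"delta_rot":[0,0,0],"travel":[0,0,1],"fingers":255},{"delta_rot":[0,0,0],"travel":[0,0,0.5],"fingers":255},{"delta_rot":[0,0,0],"travel":[0,0,0],"fingers":255}])

```text
t: 10.5
position: [0.5573, 0.1002, 0.3571]
orientation: [-3.048, -0.762, 0.0]
wrist_force: [1.1, 0.2, -4.3]
gripper_width: 0.154
```

>>> apply_moves(targets=[{"delta_rot":[0,0,0],"travel":[0,0,0.5],"fingers":255},{"delta_rot":[0,0,0],"travel":[0,0,0.5],"fingers":255},{"delta_rot":[0,0,0],"travel":[0,0,0.5],"fingers":255},{"delta_rot":[0,0,0],"travel":[0,0,0],"fingers":255}])

```text
t: 10.9
position: [0.5573, 0.1002, 0.3556]
orientation: [-3.048, -0.762, 0.0]
wrist_force: [0.2, 0.5, -4.4]
gripper_width: 0.151
```

>>> apply_moves(targets=[{"delta_rot":[0,0,0],"travel":[0,0,0.5],"fingers":255},{"delta_rot":[0,0,0],"travel":[0,0,0.5],"fingers":255},{"delta_rot":[0,0,0],"travel":[0,0,0],"fingers":255}])

```text
t: 11.2
position: [0.5573, 0.1002, 0.3546]
orientation: [-3.048, -0.762, 0.0]
wrist_force: [0.2, -0.7, -4.2]
gripper_width: 0.151
```

>>> apply_moves(targets=[{"delta_rot":[0,0,0],"travel":[0,0,0.5],"fingers":255},{"delta_rot":[0,0,0],"travel":[0,0,0],"fingers":255}])

```text
t: 11.4
position: [0.5574, 0.1002, 0.3543]
orientation: [3.048, 0.762, 0.0]
wrist_force: [-0.0, -0.2, -3.1]
gripper_width: 0.157
```

```bash
python3 shot.py wrist w8;python3 pins.py w8|grep -v arm; python3 shot.py scene s8
python3 - <<'E'
from h import *
im=load("s8");cv2.imwrite("pics/s8c.png",cv2.resize(im["pixels"][150:330,260:420,::-1],None,fx=3.3,fy=3.3,interpolation=cv2.INTER_CUBIC))
E
```

```text
11.4 [0.5574 0.1002 0.3543] [8.824e-01 4.704e-01 2.000e-04] [-0.03 -0.24 -3.07] 0.1573484274311384 [ 0.05  0.39 -0.23  0.95  0.    2.7 ]
pinU 389 [ 0.079  -0.0003  0.189 ] [array([79. , -0.3]), array([9.2, 9.2]), np.float64(58.5)]
pinU w 389 [0.627  0.1377 0.1654] [array([627. , 137.7]), array([9.2, 9.2]), np.float64(59.5)]
  circ [79.07 -0.29] 4.81 w [627.  137.7] 388 zmed 0.1654479993087664 tz 0.18890492076492565
pinL 0
pinL w 0
kn 1575 [ 0.0791 -0.0002  0.1889]
kn outer hull [79.18 -0.19] 11.26 z [0.18779874 0.18890634]
post 4035 [0.6402 0.2049 0.1684] [array([634.2, 172.2]), array([101.3,  30.1]), np.float64(78.7)]
11.45 [0.5574 0.1002 0.3543] [8.824e-01 4.704e-01 3.000e-04] [-0.89  0.33 -2.83] 0.15186676292245666 [ 0.05  0.39 -0.23  0.95  0.    2.7 ]
```

View pics/s8c.png

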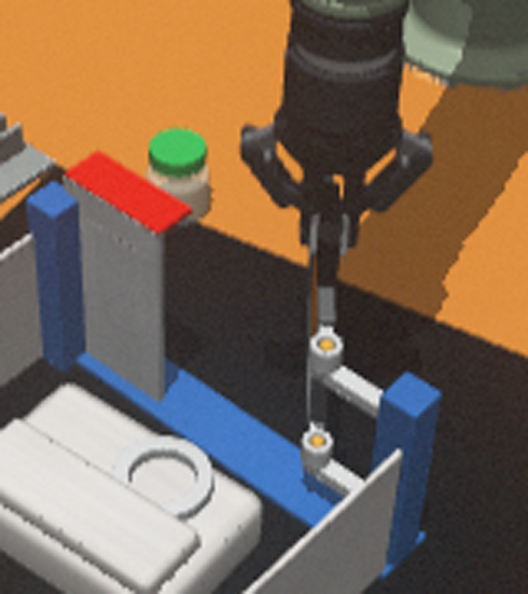

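>>> apply_moves(targets=[{"delta_rot":[0,0,0],"travel":[0,0,0.2],"fingers":255},{"delta_rot":[0,0,0],"travel":[0,0,0],"fingers":255},{"delta_rot":[0,0,0],"travel":[0,0,0],"fingers":255},{"delta_rot":[0,0,0],"travel":[0,0,0],"fingers":255}])

```text
t: 11.9
position: [0.5573, 0.1002, 0.3542]
orientation: [3.048, 0.762, 0.0]
wrist_force: [-1.8, -0.6, 0.3]
gripper_width: 0.158
```

Run:
```python
from h import *
from cell import robot
o=robot.get_obs();p,r=pose(o);print(p,o["wrist_force"],o["ft_torque"])
yaw0=np.arctan2(*r.as_matrix()[[1,0],0]); print(yaw0)
axis=p+r.apply([.0792,-.0002,0]); print(axis)
yaw1=np.pi/2-.2045
print("to go",yaw1-yaw0)
# rows: rotate by d about axis; in tool frame const per row
for d in (.02,.04,.05,.06):
    # tool turn about tool z by -d ; TCP shift in tool frame before
    a=np.array([.0792,-.0002,0]); s=a-R.from_rotvec([0,0,-d]).apply(a); print(d,(s*1000).round(2))
```

```text
[0.55730743 0.10022369 0.35420979] [-1.82793112 -0.6254084   0.26118397] [0.0557902  0.21859681 0.06894101]
0.4897929498314986
[0.62710181 0.13765928 0.35422223]
to go 0.8765033769633981
0.02 [0.02 1.58 0.  ]
0.04 [0.07 3.17 0.  ]
0.05 [0.11 3.96 0.  ]
0.06 [0.15 4.75 0.  ]
```

>>> apply_moves(targets=[{"delta_rot":[0,0,-0.02],"travel":[0.02,1.58,0],"fingers":255},{"delta_rot":[0,0,-0.04],"travel":[0.07,3.17,0],"fingers":255},{"delta_rot":[0,0,-0.04],"travel":[0.07,3.17,0],"fingers":255},{"delta_rot":[0,0,-0.04],"travel":[0.07,3.17,0],"fingers":255},{"delta_rot":[0,0,-0.04],"travel":[0.07,3.17,0],"fingers":255},{"delta_rot":[0,0,-0.04],"travel":[0.07,3.17,0],"fingers":255},{"delta_rot":[0,0,-0.04],"travel":[0.07,3.17,0],"fingers":255},{"delta_rot":[0,0,-0.04],"travel":[0.07,3.17,0],"fingers":255},{"delta_rot":[0,0,-0.02],"travel":[0.02,1.58,0],"fingers":255},{"delta_rot":[0,0,0],"travel":[0,0,0],"fingers":255},{"delta_rot":[0,0,0],"travel":[0,0,0],"fingers":255}])

```text
t: 13.0
position: [0.5728, 0.0803, 0.354]
orientation: [-2.887, -1.237, -0.001]
wrist_force: [0.0, 1.4, -1.5]
gripper_width: 0.154
```

```bash
cat > st.py <<'E'
from h import *
from cell import robot
o=robot.get_obs();p,r=pose(o);print(p,o["wrist_force"].round(2),o["ft_torque"].round(3))
yaw0=np.arctan2(*r.as_matrix()[[1,0],0]); print("yaw",yaw0,"axis",p+r.apply([.0792,-.0002,0]),"to go",np.pi/2-.2045-yaw0)
E
python3 st.py
```

```text
[0.57277204 0.08032316 0.35403623] [ 0.04  1.37 -1.52] [ 0.503 -0.074  0.1  ]
yaw 0.8096007990914196 axis [0.62725839 0.13780284 0.35409954] to go 0.5566955277034771
```

>>> apply_moves(targets=[{"delta_rot":[0,0,-0.02],"travel":[0.02,1.58,0],"fingers":255},{"delta_rot":[0,0,-0.04],"travel":[0.07,3.17,0],"fingers":255},{"delta_rot":[0,0,-0.04],"travel":[0.07,3.17,0],"fingers":255},{"delta_rot":[0,0,-0.04],"travel":[0.07,3.17,0],"fingers":255},{"delta_rot":[0,0,-0.04],"travel":[0.07,3.17,0],"fingers":255},{"delta_rot":[0,0,-0.04],"travel":[0.07,3.17,0],"fingers":255},{"delta_rot":[0,0,-0.04],"travel":[0.07,3.17,0],"fingers":255},{"delta_rot":[0,0,-0.04],"travel":[0.07,3.17,0],"fingers":255},{"delta_rot":[0,0,-0.04],"travel":[0.07,3.17,0],"fingers":255},{"delta_rot":[0,0,-0.04],"travel":[0.07,3.17,0],"fingers":255},{"delta_rot":[0,0,-0.04],"travel":[0.07,3.17,0],"fingers":255},{"delta_rot":[0,0,-0.02],"travel":[0.02,1.58,0],"fingers":255},{"delta_rot":[0,0,0],"travel":[0,0,0],"fingers":255},{"delta_rot":[0,0,0],"travel":[0,0,0],"fingers":255}])

```text
t: 14.4
position: [0.6023, 0.0624, 0.354]
orientation: [2.548, 1.837, -0.0]
wrist_force: [-2.0, 0.1, 0.4]
gripper_width: 0.154
```

```bash
python3 st.py; python3 shot.py scene s9; python3 shot.py wrist w9
```

```text
[0.6022822  0.06238255 0.35404811] [-1.95  0.15  0.43] [0.336 0.197 0.057]
yaw 1.2494041622107215 axis [0.62711075 0.13759042 0.35403386] to go 0.11689216458417517
14.4 [0.6023 0.0624 0.354 ] [ 3.159e-01  9.488e-01 -2.000e-04] [-1.95  0.15  0.43] 0.15444920110722632 [-0.02  0.46 -0.12  0.99 -0.    1.87]
14.45 [0.6023 0.0624 0.354 ] [ 3.159e-01  9.488e-01 -2.000e-04] [-0.46  0.49  0.98] 0.15254601159891204 [-0.02  0.46 -0.12  0.99 -0.    1.87]
```

View pics/w9.png

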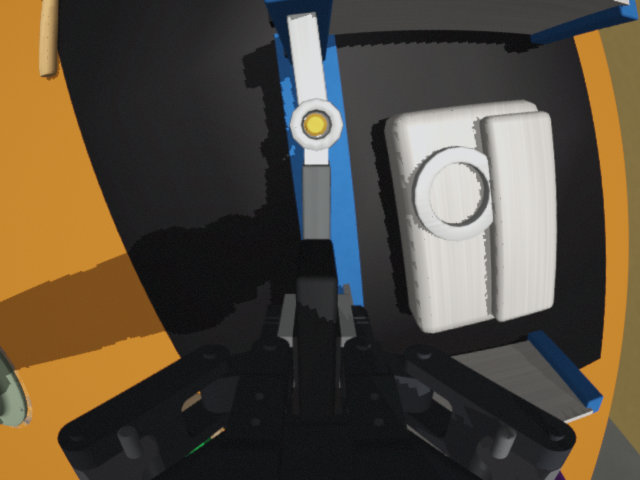

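>>> apply_moves(targets=[{"delta_rot":[0,0,-0.02],"travel":[0.02,1.58,0],"fingers":255},{"delta_rot":[0,0,-0.02],"travel":[0.02,1.58,0],"fingers":255},{"delta_rot":[0,0,-0.02],"travel":[0.02,1.58,0],"fingers":255},{"delta_rot":[0,0,-0.02],"travel":[0.02,1.58,0],"fingers":255},{"delta_rot":[0,0,-0.01],"travel":[0,0.79,0],"fingers":255},{"delta_rot":[0,0,0],"travel":[0,0,0],"fingers":255},{"delta_rot":[0,0,0],"travel":[0,0,0],"fingers":255}])

```text
t: 15.2
position: [0.6092, 0.0605, 0.354]
orientation: [2.463, 1.951, 0.0]
wrist_force: [-1.0, -0.3, 0.9]
gripper_width: 0.154
```

```bash
python3 st.py
```

```text
[0.60921855 0.06047967 0.35402674] [-1.02 -0.26  0.95] [0.258 0.19  0.124]
yaw 1.3397545881626398 axis [0.62716    0.137621   0.35402711] to go 0.02654173863225684
```

>>> apply_moves(targets=[{"delta_rot":[0,0,-0.005],"travel":[0,0.4,0],"fingers":255},{"delta_rot":[0,0,-0.005],"travel":[0,0.4,0],"fingers":255},{"delta_rot":[0,0,0],"travel":[0,0,0],"fingers":255},{"delta_rot":[0,0,0],"travel":[0,0,0],"fingers":255}])

```text
t: 15.6
position: [0.61, 0.0603, 0.354]
orientation: [2.453, 1.963, 0.0]
wrist_force: [-0.8, 0.6, 1.1]
gripper_width: 0.153
```

```bash
python3 st.py
```

```text
[0.60997337 0.06030223 0.35400792] [-0.76  0.65  1.11] [0.431 0.148 0.039]
yaw 1.34977271334091 axis [0.62714112 0.13761943 0.35400948] to go 0.016523613453986563
```

Continuing in small steps and watching the torque about z.

>>> apply_moves(targets=[{"delta_rot":[0,0,-0.005],"travel":[0,0.4,0],"fingers":255},{"delta_rot":[0,0,-0.005],"travel":[0,0.4,0],"fingers":255},{"delta_rot":[0,0,0],"travel":[0,0,0],"fingers":255}])

```text
t: 15.9
position: [0.6108, 0.0601, 0.354]
orientation: [2.443, 1.975, 0.0]
wrist_force: [-1.3, -0.1, 0.8]
gripper_width: 0.154
```

```bash
python3 st.py
```

```text
[0.61078286 0.06013239 0.35401253] [-1.32 -0.09  0.83] [0.395 0.166 0.038]
yaw 1.3599920685572844 axis [0.6271596  0.13762099 0.35401684] to go 0.00630425823761227
```

>>> apply_moves(targets=[{"delta_rot":[0,0,-0.005],"travel":[0,0.4,0],"fingers":255},{"delta_rot":[0,0,-0.005],"travel":[0,0.4,0],"fingers":255},{"delta_rot":[0,0,0],"travel":[0,0,0],"fingers":255}])

```text
t: 16.2
position: [0.6116, 0.06, 0.354]
orientation: [-2.433, -1.988, -0.0]
wrist_force: [-1.4, 0.1, 1.8]
gripper_width: 0.152
```

```bash
python3 st.py
```

```text
[0.61155403 0.05998957 0.35400848] [-1.45  0.07  1.82] [0.359 0.189 0.036]
yaw 1.3700445377780957 axis [0.627151   0.13763887 0.35401363] to go -0.0037482109831989963
```

>>> apply_moves(targets=[{"delta_rot":[0,0,-0.004],"travel":[0,0.32,0],"fingers":255},{"delta_rot":[0,0,0],"travel":[0,0,0],"fingers":255}])

```text
t: 16.4
position: [0.6119, 0.0599, 0.354]
orientation: [-2.429, -1.992, -0.0]
wrist_force: [-1.3, -0.2, 1.3]
gripper_width: 0.152
```

```bash
python3 st.py
```

```text
[0.61185984 0.05990508 0.35400413] [-1.34 -0.2   1.26] [0.421 0.194 0.086]
yaw 1.3738851857909158 axis [0.62715848 0.13761372 0.35401178] to go -0.007588858996019132
```

>>> apply_moves(targets=[{"delta_rot":[0,0,-0.004],"travel":[0,0.32,0],"fingers":255},{"delta_rot":[0,0,0],"travel":[0,0,0],"fingers":255}])

```text
t: 16.6
position: [0.612, 0.0599, 0.354]
orientation: [-2.425, -1.997, 0.0]
wrist_force: [-1.8, -0.8, 1.1]
gripper_width: 0.153
```

```bash
python3 st.py
```

```text
[0.61204635 0.05988236 0.35396623] [-1.82 -0.8   1.08] [ 0.413  0.32  -0.103]
yaw 1.3776731460926854 axis [0.62705053 0.13764838 0.35397193] to go -0.011376819297788776
```

>>> apply_moves(targets=[{"delta_rot":[0,0,-0.004],"travel":[0,0.32,0],"fingers":255},{"delta_rot":[0,0,0],"travel":[0,0,0],"fingers":255}])

```text
t: 16.8
position: [0.6121, 0.0598, 0.354]
orientation: [-2.421, -2.001, 0.001]
wrist_force: [-2.9, 0.4, 3.2]
gripper_width: 0.154
```

```bash
python3 st.py
```

```text
[0.61212761 0.05984684 0.35399481] [-2.9   0.36  3.2 ] [ 0.507  0.616 -0.345]
yaw 1.3813827786997024 axis [0.6268432  0.13766799 0.35400508] to go -0.015086451904805731
```

Contact with the stop is felt (torque about z is now −0.35 Nm). I'll back off to a light touch, reduce the squeeze and open slowly.

>>> apply_moves(targets=[{"delta_rot":[0,0,0.002],"travel":[0,-0.16,0],"fingers":255},{"delta_rot":[0,0,0.002],"travel":[0,-0.16,0],"fingers":255},{"delta_rot":[0,0,0],"travel":[0,0,0],"fingers":255},{"delta_rot":[0,0,0],"travel":[0,0,0],"fingers":255}], squeeze=20)

```text
t: 17.2
position: [0.612, 0.0599, 0.354]
orientation: [-2.425, -1.997, 0.0]
wrist_force: [-3.1, 0.4, 3.3]
gripper_width: 0.157
```

```bash
python3 st.py; python3 shot.py top t10
```

```text
[0.6120465  0.05987363 0.35400366] [-3.08  0.38  3.28] [ 0.54   0.72  -0.123]
yaw 1.377878842614228 axis [0.62703468 0.13764274 0.35400679] to go -0.011582515819331451
17.2 [0.612  0.0599 0.354 ] [0.1917 0.9814 0.    ] [-3.08  0.38  3.28] 0.1572456688588841 [-0.02  0.48 -0.09  1.    0.    1.74]
```

>>> apply_moves(targets=[{"delta_rot":[0,0,0],"travel":[0,0,0],"fingers":222},{"delta_rot":[0,0,0],"travel":[0,0,0],"fingers":220},{"delta_rot":[0,0,0],"travel":[0,0,0],"fingers":219},{"delta_rot":[0,0,0],"travel":[0,0,0],"fingers":218},{"delta_rot":[0,0,0],"travel":[0,0,0],"fingers":217},{"delta_rot":[0,0,0],"travel":[0,0,0],"fingers":217},{"delta_rot":[0,0,0],"travel":[0,0,0],"fingers":216},{"delta_rot":[0,0,0],"travel":[0,0,0],"fingers":216}])

```text
t: 18.05
position: [0.6121, 0.0599, 0.3539]
orientation: [-2.425, -1.997, 0.0]
wrist_force: [-4.3, 0.9, 3.5]
gripper_width: 0.153
```

```bash
python3 st.py
```

```text
[0.61209041 0.05985282 0.35394967] [-4.33  0.85  3.52] [ 0.633  0.884 -0.128]
yaw 1.3777188269278968 axis [0.62709103 0.13761953 0.35395733] to go -0.011422500133000169
```

>>> apply_moves(targets=[{"delta_rot":[0,0,0],"travel":[0,-0.1,-0.2],"fingers":216},{"delta_rot":[0,0,0],"travel":[0,-0.1,-0.1],"fingers":216},{"delta_rot":[0,0,0],"travel":[0,0,0],"fingers":216},{"delta_rot":[0,0,0],"travel":[0,0,0],"fingers":215}])

```text
t: 18.45
position: [0.612, 0.0599, 0.3539]
orientation: [-2.425, -1.997, 0.0]
wrist_force: [-2.0, 1.4, -1.1]
gripper_width: 0.159
```

```bash
python3 st.py; python3 shot.py wrist w11;python3 pins.py w11|grep -v arm
```

```text
[0.61202591 0.05987969 0.35391387] [-2.02  1.42 -1.06] [ 0.555  0.399 -0.15 ]
yaw 1.3778541957360944 axis [0.627016   0.13764843 0.35390669] to go -0.011557868941197702
18.45 [0.612  0.0599 0.3539] [ 1.917e-01  9.814e-01 -1.000e-04] [-2.02  1.42 -1.06] 0.1591558312473088 [-0.02  0.48 -0.09  1.   -0.    1.74]
pinU 393 [ 0.0793 -0.0002  0.1886] [array([79.3, -0.1]), array([9.1, 9.3]), np.float64(46.0)]
pinU w 393 [0.627  0.1377 0.1653] [array([627.1, 137.7]), array([9.1, 9.3]), np.float64(32.9)]
  circ [79.31 -0.23] 4.81 w [627.  137.8] 393 zmed 0.16537882259580378 tz 0.1885281221584149
pinL 0
pinL w 0
kn 1598 [0.079  0.0002 0.1885]
kn outer hull [79.41  0.32] 11.24 z [0.18730906 0.188507  ]
post 103 [0.634  0.1751 0.1652] [array([632.6, 146.5]), array([95.3, 27.7]), np.float64(83.3)]
```

>>> apply_moves(targets=[{"delta_rot":[0,0,0],"travel":[0,0,0],"fingers":215},{"delta_rot":[0,0,0],"travel":[0,0,0],"fingers":214},{"delta_rot":[0,0,0],"travel":[0,0,0],"fingers":214},{"delta_rot":[0,0,0],"travel":[0,0,0],"fingers":213},{"delta_rot":[0,0,0],"travel":[0,0,0],"fingers":213},{"delta_rot":[0,0,0],"travel":[0,0,0],"fingers":212},{"delta_rot":[0,0,0],"travel":[0,0,0],"fingers":212}])

```text
t: 19.2
position: [0.6121, 0.0597, 0.3546]
orientation: [2.425, 1.996, 0.0]
wrist_force: [-0.9, -0.1, -0.3]
gripper_width: 0.167
```

```bash
python3 st.py
```

```text
[0.61208633 0.05968704 0.35463174] [-0.87 -0.1  -0.32] [-0.074  0.251  0.037]
yaw 1.3776845568693226 axis [0.62708962 0.13745322 0.35458906] to go -0.011388230074425909
```

>>> apply_moves(targets=[{"delta_rot":[0,0,0],"travel":[0,0,0],"fingers":211},{"delta_rot":[0,0,0],"travel":[0,0,0],"fingers":211},{"delta_rot":[0,0,0],"travel":[0,0,0],"fingers":210},{"delta_rot":[0,0,0],"travel":[0,0,0],"fingers":210},{"delta_rot":[0,0,0],"travel":[0,0,0],"fingers":209},{"delta_rot":[0,0,0],"travel":[0,0,0],"fingers":209}])

```text
t: 19.8
position: [0.612, 0.0599, 0.3543]
orientation: [2.425, 1.997, 0.0]
wrist_force: [-0.4, -0.7, -0.0]
gripper_width: 0.178
```

```bash
python3 st.py
```

```text
[0.61200634 0.05989287 0.35433513] [-0.43 -0.74 -0.03] [-0.004  0.002 -0.011]
yaw 1.3778190961791215 axis [0.62699916 0.13766108 0.35433739] to go -0.011522769384224807
```

Forces have gone to zero, so the door is released. I'll open a bit more and look.

>>> apply_moves(targets=[{"delta_rot":[0,0,0],"travel":[0,0,0],"fingers":206},{"delta_rot":[0,0,0],"travel":[0,0,0],"fingers":203},{"delta_rot":[0,0,0],"travel":[0,0,0],"fingers":200},{"delta_rot":[0,0,0],"travel":[0,0,0],"fingers":196},{"delta_rot":[0,0,0],"travel":[0,0,0],"fingers":190},{"delta_rot":[0,0,0],"travel":[0,0,0],"fingers":182},{"delta_rot":[0,0,0],"travel":[0,0,0],"fingers":172},{"delta_rot":[0,0,0],"travel":[0,0,0],"fingers":160},{"delta_rot":[0,0,0],"travel":[0,0,0],"fingers":145},{"delta_rot":[0,0,0],"travel":[0,0,0],"fingers":130},{"delta_rot":[0,0,0],"travel":[0,0,0],"fingers":130}])

```text
t: 20.9
position: [0.6119, 0.0599, 0.3543]
orientation: [2.425, 1.997, -0.0]
wrist_force: [-1.0, -0.4, -0.1]
gripper_width: 0.487
```

```bash
python3 shot.py wrist w12;python3 pins.py w12|grep -v arm
python3 - <<'E'
from h import *
for n in("w11","w12"):
    im=load(n);T=wcloud(im,False);tz=T[...,2];v,u=np.mgrid[:480,:640]
    m=(u>280)&(u<350)
    rect("frame",T,m&(v>160)&(v<235)&(tz>.175)&(tz<.19))
E
```

```text
20.9 [0.6119 0.0599 0.3543] [ 0.1918  0.9814 -0.    ] [-1.03 -0.36 -0.14] 0.4869344243580532 [-0.02  0.48 -0.09  1.   -0.    1.74]
pinU 389 [ 7.920e-02 -1.000e-04  1.889e-01] [array([79.2, -0. ]), array([9.1, 9.1]), np.float64(45.4)]
pinU w 389 [0.627  0.1376 0.1654] [array([627.1, 137.6]), array([9.1, 9.1]), np.float64(33.5)]
  circ [79.26 -0.12] 4.82 w [627.  137.7] 388 zmed 0.16537840655527214 tz 0.18887997102236825
pinL 0
pinL w 0
kn 1490 [0.0781 0.0006 0.1887]
kn outer hull [77.89  0.35] 11.16 z [0.18756018 0.18872896]
post 110 [0.6349 0.1771 0.165 ] [array([633.1, 146.5]), array([95.6, 28. ]), np.float64(83.8)]
frame 2058 [0.0482 0.0002 0.1837] [array([47.9,  0.2]), array([31.3, 12.1]), np.float64(0.2)]
frame 1973 [0.0476 0.0002 0.1846] [array([47.8,  0.2]), array([31.5, 12.1]), np.float64(0.7)]
```

View pics/w12.png

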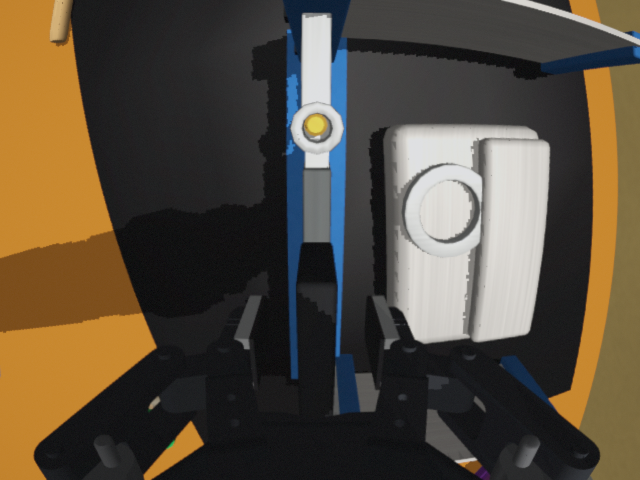

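The door stays parallel to the sill and free between the open pads. Withdrawing straight up.

>>> apply_moves(targets=[{"delta_rot":[0,0,0],"travel":[0,0,-4],"fingers":120},{"delta_rot":[0,0,0],"travel":[0,0,-8],"fingers":100},{"delta_rot":[0,0,0],"travel":[0,0,-12],"fingers":90},{"delta_rot":[0,0,0],"travel":[0,0,-16],"fingers":90},{"delta_rot":[0,0,0],"travel":[0,0,-18],"fingers":90},{"delta_rot":[0,0,0],"travel":[0,0,-18],"fingers":90},{"delta_rot":[0,0,0],"travel":[0,0,-14],"fingers":90},{"delta_rot":[0,0,0],"travel":[0,-20,-5],"fingers":90},{"delta_rot":[0,0,0],"travel":[0,-30,0],"fingers":90},{"delta_rot":[0,0,0],"travel":[0,-30,0],"fingers":90},{"delta_rot":[0,0,0],"travel":[0,-20,0],"fingers":90},{"delta_rot":[0,0,0],"travel":[0,0,0],"fingers":90},{"delta_rot":[0,0,0],"travel":[0,0,0],"fingers":90}])

```text
t: 22.25
position: [0.5142, 0.0791, 0.4506]
orientation: [2.424, 1.996, 0.003]
wrist_force: [1.1, -0.3, -0.3]
gripper_width: 0.651
```

```bash
python3 st.py;python3 shot.py wrist w13; python3 shot.py top t13; python3 shot.py scene s13
python3 - <<'E'
from h import *
im=load("s13");cv2.imwrite("pics/s13c.png",cv2.resize(im["pixels"][150:330,200:420,::-1],None,fx=3.3,fy=3.3,interpolation=cv2.INTER_CUBIC))
W=wcloud(load("w13"));H=hsv(load("w13"));X,Y,Z=[W[...,i] for i in range(3)]
reg=(X>.5)&(X<.7)&(Y>-.15)&(Y<.2)
rect("frametop w",W,reg&(Z>.166)&(Z<.1735)&(H[...,1]<90)&(Y<.12)&(X>.55)&(X<.64));rect("tab w",W,reg&(Z>.205)&(Z<.222)&(Y>0))
P=cloud(load("t13"));X,Y,Z=[P[...,i] for i in range(3)]
rect("tab top",P,(X>.5)&(X<.7)&(Y>0)&(Y<.12)&(Z>.208)&(Z<.222))
P=cloud(load("s13"));X,Y,Z=[P[...,i] for i in range(3)]
rect("tab scene",P,(X>.5)&(X<.7)&(Y>0)&(Y<.12)&(Z>.208)&(Z<.222))
E
```

```text
[0.51416079 0.0790878  0.45062931] [ 1.12 -0.34 -0.28] [0.021 0.017 0.007]
yaw 1.3779679083689815 axis [0.52914204 0.15685823 0.45066125] to go -0.011671581574084877
22.25 [0.5142 0.0791 0.4506] [1.916e-01 9.815e-01 4.000e-04] [ 1.12 -0.34 -0.28] 0.6508670709892005 [ 0.01  0.24 -0.19  1.14 -0.    1.77]
22.3 [0.5146 0.079  0.4502] [1.919e-01 9.814e-01 4.000e-04] [ 0.43 -0.33  0.27] 0.646469932967702 [ 0.01  0.24 -0.19  1.14 -0.    1.77]
22.35 [0.5148 0.0789 0.4499] [1.921e-01 9.814e-01 2.000e-04] [-0.02 -0.7   0.1 ] 0.6454220830464704 [ 0.01  0.24 -0.19  1.14 -0.    1.77]
frametop w 1463 [0.6112 0.0615 0.169 ] [array([605.9,   2.3]), array([236.5,  25.8]), np.float64(84.8)]
tab w 2146 [0.6103 0.0596 0.2119] [array([611.,  57.]), array([63.5, 14.7]), np.float64(78.9)]
tab top 59 [0.6128 0.0636 0.2111] [array([611.1,  56.3]), array([62.9, 12.7]), np.float64(78.2)]
tab scene 118 [0.6141 0.0591 0.2107] [array([613.4,  57.2]), array([63.1, 16.3]), np.float64(79.1)]
```

View pics/w13.png

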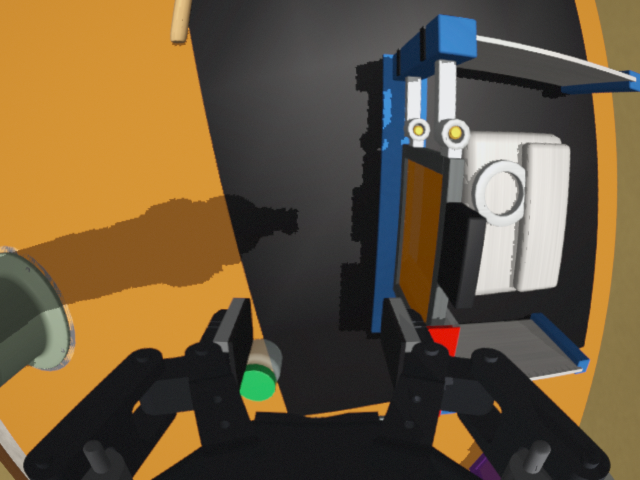

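View pics/s13c.png

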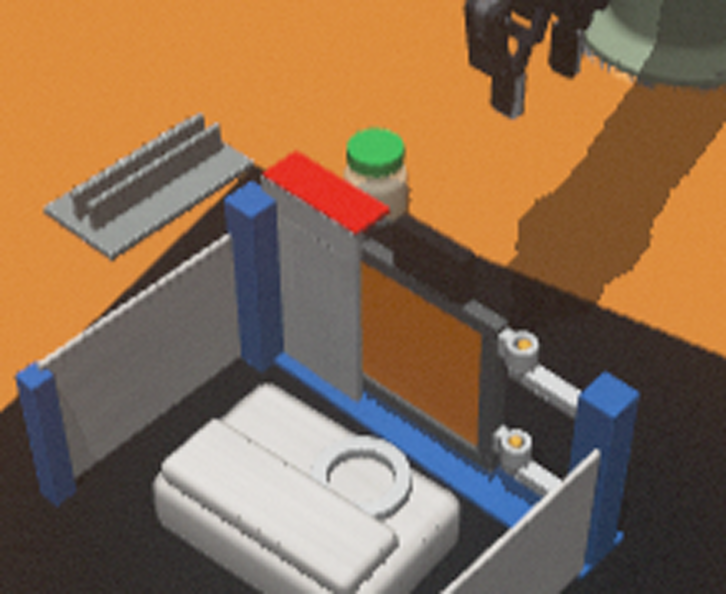

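>>> apply_moves(targets=[{"travel":[0,0,0],"delta_rot":[0,0,0],"fingers":90},{"travel":[0,0,0],"delta_rot":[0,0,0],"fingers":90},{"travel":[0,0,0],"delta_rot":[0,0,0],"fingers":90},{"travel":[0,0,0],"delta_rot":[0,0,0],"fingers":90},{"travel":[0,0,0],"delta_rot":[0,0,0],"fingers":90},{"travel":[0,0,0],"delta_rot":[0,0,0],"fingers":90},{"travel":[0,0,0],"delta_rot":[0,0,0],"fingers":90},{"travel":[0,0,0],"delta_rot":[0,0,0],"fingers":90}])

```text
t: 23.2
position: [0.5138, 0.0791, 0.4493]
orientation: [2.425, 1.997, 0.0]
wrist_force: [0.6, -0.4, -0.5]
gripper_width: 0.648
```

```bash
python3 shot.py wrist w14; python3 shot.py scene s14
python3 - <<'E'
from h import *
W=wcloud(load("w14"));H=hsv(load("w14"));X,Y,Z=[W[...,i] for i in range(3)]
rect("tab w",W,(X>.5)&(X<.7)&(Z>.205)&(Z<.222)&(Y>0)&(Y<.2))
a,b=load("s14"),load("s13");d=cv2.absdiff(a["pixels"],b["pixels"]).max(2);print("diff>60 near door:",(d[150:330,260:400]>60).sum())
k=(H[...,1]<60)&(abs(Z-.165)<.004)&(X>.6)&(X<.65)&(Y>.11)&(Y<.16);rect("kn top",W,k); print(np.median(Z[k]))
E
```

```text
23.2 [0.5138 0.0791 0.4493] [0.1917 0.9814 0.    ] [ 0.62 -0.39 -0.53] 0.6481282262415146 [ 0.01  0.24 -0.19  1.14  0.    1.77]
23.25 [0.5138 0.0791 0.4493] [0.1918 0.9814 0.    ] [ 0.07 -0.08 -0.16] 0.6449883753417943 [ 0.01  0.24 -0.19  1.14  0.    1.77]
tab w 2171 [0.6103 0.0596 0.2119] [array([611.1,  56.9]), array([64. , 14.9]), np.float64(79.0)]
diff>60 near door: 24
kn top 762 [0.6251 0.132  0.1651] [array([626.9, 128.7]), array([37.4, 22.4]), np.float64(89.6)]
0.1652769882068617
```

The door has not moved over 0.9 s, is shut, and its knuckle top is at 165 mm (home). Handing in.

```bash
python3 -c "
from cell import robot
print(robot.finish_job())"
```

```text
the job is handed in; nothing more can be done
None
```

The door is hung on both pins, shut against its stop and let go. I handed the job in at about 23 s of the 72 s allowed. The hand-in gives no verdict.

**What I did:**
- Gripped the tab and lifted the door out of the rack.
- Carried it round in front of the guard and lowered both knuckles onto the pins at about 50° open, using the wrist camera to line up pin and bore.
- Swung it shut about the pin axis until I felt the stop, backed off to a light touch, and opened the fingers count by count before withdrawing.

**Last checks:**
- **Seating:** the upper knuckle's top measured 165 mm in guard height, level with the pin tip, so it is fully home. I did not measure the lower knuckle separately, but the scene picture shows it on its arm.
- **Shut:** the door lies within about 1° of the guard's direction, and the tab did not move over the last 0.9 s after letting go.
- **Forces:** the wrist reading stayed within about 6 N, including the door's own weight of roughly 4 N. This is what I read at the end of each move, not a continuous record.
- **Bystanders:** tank and jar look untouched in the last pictures. I did not measure any bystander's position afterwards, or check the brush and flange up close.

**Disagreements:**
- The tab's top read about 2 mm lower than expected, within the camera calibration tolerance.
- Once released, the door settled about 0.5–1.5 mm within the knuckles' play, still within the limits.
- While easing off, the push-back rose to about 4 N at one point, so I relaxed the arm slightly before finishing the release.

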